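# Get the grease tin out from behind the spray cans

### The arm

A 7-joint arm with a two-finger parallel gripper is mounted at the origin on the work surface. World frame = base frame: x ahead of the robot, y to its left, z up, the work surface at z = 0. Lengths are in m, angles in rad, forces in N, time in s.
With the tool pointing down it reaches from about 0.425 to 0.825 m from the base axis. Payload 3.6 kg.
Tool frame: the origin (TCP) lies midway between the tips of the shut fingers; the grasp point (between the pads) lies 19 mm behind it; y points along the fingers, x is the direction in which the jaws open and shut, and the axes are right-handed (so a half turn about y gives the same grasp; the last joint's range is limited). The gripper opens to 85 mm and grips with 20 to 120 N. Pads are 22 mm wide; open, the fingers measure 114 mm over their backs; the gripper's body (76 mm by 85 mm) begins 54 mm behind the grasp point. The pads swing forward as they close: fully open they stand 13 mm farther back than shut.
Start: joints at [-1.375, 0.615, -0.013, 1.423, 0.008, 1.103, -0.04], TCP at [0.143, 0.634, 0.231] pointing down, gripper open.
Joint ranges: [-3.12, 3.12], [-0.3, 2.06], [-1.34, 1.32], [0.26, 2.42], [-1.36, 4.5], [0.01, 1.98], [-2.84, 2.84]. Speed limits (rad/s): [2.79, 2.79, 3.14, 3.14, 3.14, 3.14, 3.14].

### API

Orientations are given as a unit quaternion [x, y, z, w].
In Python, from station import env, cams, ticket gives the robot as it stands.
- The arm moves only by the tool apply_moves, never from a script. Its argument "deltas" is a list of rows, each an object with "gripper": the finger opening in m, from 0 to 0.0854; "travel": the shift along the tool's x, y, z in m, a list of three; "turn": the turn, a rotation vector about the tool's x, y, z in rad, a list of three. A call has 1 to 12 rows; each row shifts and turns the pose as measured when the row begins, along the tool's axes as they then stand; what a row does not reach is not made up. A row lasts 1/8 s, in which the tool goes at most 62.5 mm and 10.7 degrees, less where a joint would pass 70% of its speed; a pose out of reach is approached as far as the arm can. A call is refused whole if a number of a shift passes 0.0625 or a number of a turn 0.188, either way. A call with a gripper value outside its range is refused whole. The fingers move at their own pace and stop on an object; "grip_force" is the grip in N (left out, the last holds). Time passes only in rows, so rows that do not move let the fingers close. It gives the time, the measured TCP pose, the force and the opening at its end, in the units of the state.
- env.state(): the state, without advancing time (a new reading comes with each control period).
- cams.get_image(name): name is "scene" or "top" or "wrist"; returns the picture (400x640x3 uint8, blue, green, red); there is no depth.
- cams.calibration(name): a dict with "mtx" (3x3 intrinsics, pixels), "k1" (the pictures are not rectified: a ray, as slopes to the right and down, at radius r is drawn at 1 + k1 r^2 times it, then the intrinsics apply), "cam_to_world" (4x4, takes a point from camera to world coordinates). Camera axes: x right, y down, z forward; pixel columns grow to the right and rows downward; lengths in m; the calibration is good to about 2 mm. A picture is of the moment at which its call begins: read the wrist's pose just before it. calibration takes no time and is no camera call; for the wrist camera it gives the pose at the moment of the call.
- ticket.sign_off(): hands the job in, once; it reports no verdict.
The state is a dict: "time_s": time; "joints": joint angles; "qd": joint speeds; "effort": joint torques, N m; "ee_pos": TCP position; "orientation": TCP orientation; "wrist_force": force on the tool from outside, world axes, zero at the start; "wrist_torque": the same for the moment, N m; "finger_gap": finger opening in m.
Only numpy, scipy, OpenCV 4.12 (cv2) and the standard library are available. Lean on these libraries where they do the work, as an engineer would, in place of code of your own. Each camera call takes 0.05 s, during which the arm holds its last target.

### The job

The grease tin stands hemmed in at the back of the grey caddy: move the red can, the blue can and the yellow oil bottle out of the caddy onto the black rubber mat, then take out the grease tin and stand it in the middle of the steel dish, and then put each of the three back in the caddy on the very spot where it stood at the start. Keep everything upright, set things down rather than dropping them, and leave the pail, the bearing and the wrench alone.

Things in the scene. Friction and masses are not known exactly. Their poses are not given: they have to be found in the camera images.
- red_can: Loose aerosol can, red with a paper-coloured band and a white cap; 136 mm tall. Straight cylinder 53 mm across up to 112 mm height, above it the cap 40 mm across; 0.15 to 0.3 kg. Origin: centre of the underside; z points up. Stands at one of the three outer spots of the caddy (left, right or front; which one changes).
- blue_can: Loose aerosol can, blue with a silver band and a black cap; same shape, size, mass and origin as the red can. Stands at another of the three outer spots of the caddy.
- oil_bottle: Loose closed plastic oil bottle, yellow with two black bands and an orange pointed nozzle; 136 mm tall. Straight cylinder 53 mm across up to 112 mm height, above it the nozzle, 25 mm across narrowing to a tip; 0.12 to 0.25 kg. Origin: centre of the underside; z points up. Stands at the remaining outer spot of the caddy.
- grease_tin: Loose closed steel grease tin with green label and green lid, a plain cylinder 60 mm across and 58 mm tall, 0.17 to 0.35 kg. Origin: centre of the underside; z points up. Stands mid-back in the caddy, about 8 mm from the back panel and 7 to 12 mm from each of the three things round it.
- caddy: Fixed open caddy of grey 3 mm sheet, inside 140 mm deep (its x) by 210 mm wide (its y). Back panel (+x, far side) 70 mm high, front lip (-x) 22 mm, cheeks slope between. Origin: centre of the underside; inner floor 3 mm up. Outer spots, give or take 2 mm: x 34, y 66 (left); x 34, y -66 (right); x -34, y 0 (front); the tin: x 32, y 0. Yaw up to 0.3 rad.
- mat: Fixed square black ribbed rubber mat, 190 by 190 mm, 4 mm thick; the side area where the three things are stood meanwhile, anywhere on it. Origin: centre of the underside; x and y along its edges. Lies on the left or on the right of the caddy.
- dish: Fixed round shallow stainless dish on the other side of the caddy than the mat: 114 mm across the rim, 13 mm high, flat floor about 95 mm across and 4 mm above the bench. Origin: centre of the underside; z points up.
- pail: Bystander: loose magenta pail of bolts with a white rim, 100 mm across, 85 mm tall, on the far left of the bench. Origin: centre of the underside.
- bearing: Bystander: loose green pillow-block bearing, 34 by 127 mm, 77 mm tall, on the far right of the bench. Origin: centre of the underside.
- wrench: Bystander: loose steel wrench, 170 mm long, lying flat crosswise between the robot and the caddy. Origin: centre of the underside.

How it is judged:
By the outcome, as a careful person would: the job done as asked, in the order asked, and still so for the second after the job is handed in, with the robot touching nothing.
It also fails if it takes over 128 s, if anything falls off the work surface, if the arm or the gripper's body presses on something with over 40 N, if the wrist force passes 120 N, or if a joint passes its speed limit or range.

## Working session

There is one attempt and no reset: what is moved stays moved. The work goes in short steps, Python scripts to look and compute and a tool call to move; the robot and the scene stay as the last step left them, time stands still between calls to the robot, and variables do not carry over. Pictures are saved under pics/ and viewed, and the job is handed in when it is done.

Besides the shell and the picture viewer there is one more tool, called after "Call:" in YAML: its name, and indented under it one key for each argument. apply_moves: Moves the arm, as the interface text tells. Its arguments: {"type":"object","properties":{"deltas":{"type":"array"},"grip_force":{"type":"number"}},"required":["deltas"]}

```bash
mkdir -p pics; ls
python3 - <<'E'
from station import env,cams,ticket
import cv2
s=env.state(); print(s)
for n in("scene","top"):
    im=cams.get_image(n); cv2.imwrite(f"pics/{n}0.png",im)
    c=cams.calibration(n); print(n,c)
E
```

```text
pics
{'time_s': 0.0, 'joints': array([-1.37548925,  0.61595064, -0.01263762,  1.42497007,  0.00804855,
        1.10337708, -0.04039577]), 'qd': array([ 2.00980553e-05,  1.20734567e-03,  1.36556218e-03, -4.85935872e-04,
       -2.71010703e-04, -8.34162088e-04, -6.80903051e-04]), 'effort': array([-3.43513038e-04, -4.69216919e+01,  2.59338543e-01, -1.71036261e+01,
        9.96466842e-03,  9.67235479e-03, -1.12584416e-06]), 'ee_pos': array([0.14278775, 0.63331015, 0.23009409]), 'orientation': array([ 0.5528331 ,  0.4408701 , -0.4423454 , -0.55166989]), 'wrist_force': array([-0.61238801,  0.07690467,  0.4131456 ]), 'wrist_torque': array([-0.00051414, -0.02494497, -0.01211216]), 'finger_gap': 0.08511737641313862}
scene {'mtx': array([[429.70929647,   0.        , 322.96572946],
       [  0.        , 429.70929647, 194.78913166],
       [  0.        ,   0.        ,   1.        ]]), 'k1': -0.027270373026687247, 'cam_to_world': array([[-0.79435255,  0.39768342, -0.45918615,  1.00796822],
       [ 0.60717372,  0.49671228, -0.62017496,  0.59740853],
       [-0.0185499 , -0.77144332, -0.63602759,  0.6530662 ],
       [ 0.        ,  0.        ,  0.        ,  1.        ]])}
top {'mtx': array([[390.19158394,   0.        , 328.84330983],
       [  0.        , 390.19158394, 203.26827519],
       [  0.        ,   0.        ,   1.        ]]), 'k1': -0.09371945358778713, 'cam_to_world': array([[ 1.11890707e-03, -9.90270792e-01,  1.39149227e-01,
         4.11074347e-01],
       [-9.99968452e-01, -1.37137676e-05,  7.94320923e-03,
        -2.12548021e-03],
       [-7.86401983e-03, -1.39153725e-01, -9.90239566e-01,
         1.06932070e+00],
       [ 0.00000000e+00,  0.00000000e+00,  0.00000000e+00,
         1.00000000e+00]])}
```

View images.

View pics/scene0.png

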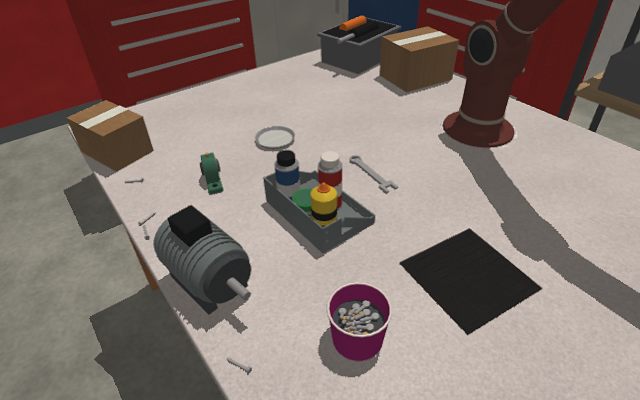

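View pics/top0.png

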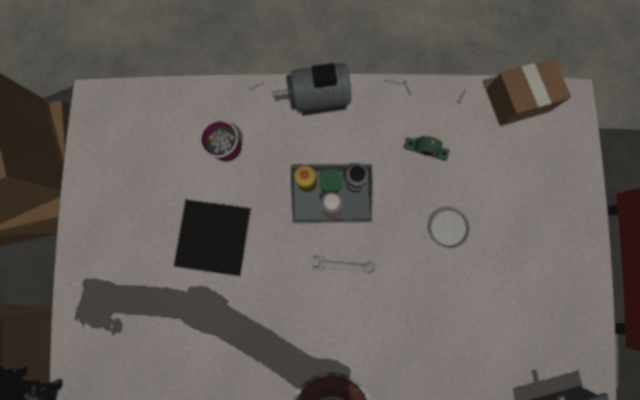

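Run:
```python
from scipy.spatial.transform import Rotation as R
print(R.from_quat([ 0.5528331 ,  0.4408701 , -0.4423454 , -0.55166989]).as_matrix().round(3))
import cv2
im=cv2.imread("pics/top0.png"); c=im[110:320,170:490]; cv2.imwrite("pics/topc.png",cv2.resize(c,None,fx=2.5,fy=2.5,interpolation=cv2.INTER_CUBIC))
```

```text
[[ 0.22  -0.001 -0.976]
 [ 0.976 -0.003  0.22 ]
 [-0.003 -1.     0.   ]]
```

View pics/topc.png

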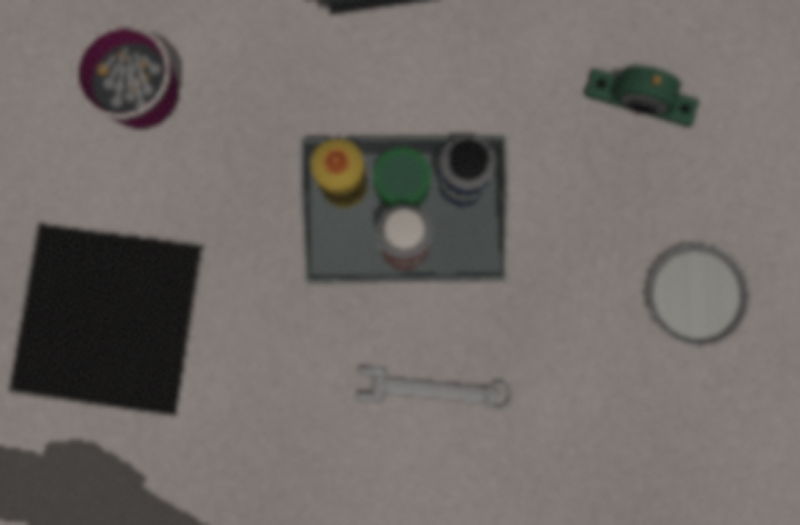

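```bash
cat > h.py <<'E'
import numpy as np, cv2
def ray(c,u,v):
    m=np.array(c["mtx"]);x=(u-m[0,2])/m[0,0];y=(v-m[1,2])/m[1,1]
    rd=np.hypot(x,y); r=rd
    for _ in range(30): r=rd/(1+c["k1"]*r*r)
    s=r/rd if rd>0 else 1
    return np.array([x*s,y*s,1.])
def p2w(c,u,v,z):
    T=np.array(c["cam_to_world"]); d=T[:3,:3]@ray(c,u,v); o=T[:3,3]
    return o+d*(z-o[2])/d[2]
def w2p(c,p):
    T=np.array(c["cam_to_world"]); q=T[:3,:3].T@(np.asarray(p)-T[:3,3]); x,y=q[0]/q[2],q[1]/q[2]
    f=1+c["k1"]*(x*x+y*y); m=c["mtx"]
    return np.array([m[0][0]*x*f+m[0][2],m[1][1]*y*f+m[1][2]])
E
python3 - <<'E'
from station import cams
from h import *
c=cams.calibration("top")
P=[("cad BL top",305,137,.07),("cad BR",504,137,.07),("cad FL",309,278,.022),("cad FR",503,276,.022),
("bottle",337,158,.136),("tin",402,177,.061),("red",404,229,.139),("blue",468,159,.139),
("mat",40,225,.004),("mat",201,246,.004),("mat",176,413,.004),("mat",11,390,.004),("dish",696,293,.013),("dishL",646,293,.013),("dishR",746,293,.013),
("pail",128,78,.085),("bear",642,95,.0),("wr",370,383,.005),("wr",498,392,.005)]
for n,u,v,z in P: print(n,p2w(c,170+(u+.5)/2.5-.5,110+(v+.5)/2.5-.5,z).round(4))
E
```

```text
cad BL top [0.6545 0.1037 0.07  ]
cad BR [ 0.6543 -0.1055  0.07  ]
cad FL [0.5102 0.1021 0.022 ]
cad FR [ 0.5124 -0.1071  0.022 ]
bottle [0.6172 0.065  0.136 ]
tin [0.6133 0.0017 0.061 ]
red [ 0.5466 -0.0006  0.139 ]
blue [ 0.6155 -0.0629  0.139 ]
mat [0.5709 0.408  0.004 ]
mat [0.5473 0.2243 0.004 ]
mat [0.3644 0.2471 0.004 ]
mat [0.3872 0.4322 0.004 ]
dish [ 0.4944 -0.3192  0.013 ]
dishL [ 0.4945 -0.264   0.013 ]
dishR [ 0.4942 -0.3749  0.013 ]
pail [0.7156 0.2908 0.085 ]
bear [ 0.7208 -0.2708  0.    ]
wr [0.3978 0.0364 0.005 ]
wr [ 0.3882 -0.1019  0.005 ]
```

Call:
apply_moves:
  deltas:
    - {"gripper": 0.085, "travel": [0, -0.03, 0], "turn": [0, -0.111, 0]}
    - {"gripper": 0.085, "travel": [0, -0.03, 0], "turn": [0, -0.111, 0]}
    - {"gripper": 0.085, "travel": [-0.04, 0, -0.04], "turn": [0, 0, 0]}
    - {"gripper": 0.085, "travel": [-0.04, 0, -0.04], "turn": [0, 0, 0]}
  grip_force: 40

```text
time_s: 0.6
ee_pos: [0.2194, 0.5545, 0.2883]
orientation: [-0.496, -0.502, 0.508, 0.495]
wrist_force: [1.1, 0.3, -0.6]
finger_gap: 0.0852
```

Call:
apply_moves:
  deltas:
    - {"gripper": 0.085, "travel": [-0.055, 0, -0.034], "turn": [0, 0, 0]}
    - {"gripper": 0.085, "travel": [-0.055, 0, -0.034], "turn": [0, 0, 0]}
    - {"gripper": 0.085, "travel": [-0.055, 0, -0.034], "turn": [0, 0, 0]}
    - {"gripper": 0.085, "travel": [-0.055, 0, -0.034], "turn": [0, 0, 0]}
    - {"gripper": 0.085, "travel": [-0.055, 0, -0.034], "turn": [0, 0, 0]}
    - {"gripper": 0.085, "travel": [-0.055, 0, -0.034], "turn": [0, 0, 0]}
    - {"gripper": 0.085, "travel": [-0.055, 0, -0.034], "turn": [0, 0, 0]}
    - {"gripper": 0.085, "travel": [-0.055, 0, -0.034], "turn": [0, 0, 0]}
    - {"gripper": 0.085, "travel": [-0.055, 0, -0.034], "turn": [0, 0, 0]}
    - {"gripper": 0.085, "travel": [-0.055, 0, -0.034], "turn": [0, 0, 0]}
    - {"gripper": 0.085, "travel": [0, 0, 0], "turn": [0, 0, 0]}

```text
time_s: 1.98
ee_pos: [0.5572, 0.0204, 0.2877]
orientation: [-0.499, -0.497, 0.507, 0.496]
wrist_force: [0.1, 0.0, 0.9]
finger_gap: 0.0846
```

```bash
cat > look.py <<'E'
from station import env,cams
import cv2,sys,pickle
from scipy.spatial.transform import Rotation as R
s=env.state(); c=cams.calibration("wrist"); im=cams.get_image("wrist")
n=sys.argv[1]
cv2.imwrite(f"pics/{n}.png",im); pickle.dump((s,c),open(f"pics/{n}.pkl","wb"))
print(s["time_s"],s["ee_pos"].round(4),R.from_quat(s["orientation"]).as_matrix().round(3).tolist(),s["wrist_force"].round(1),s["finger_gap"])
E
python3 look.py w1
```

```text
1.975 [0.5572 0.0204 0.2877] [[-0.01, -0.007, -1.0], [1.0, -0.013, -0.01], [-0.013, -1.0, 0.007]] [0.1 0.  0.9] 0.08463764728565863
```

View pics/w1.png

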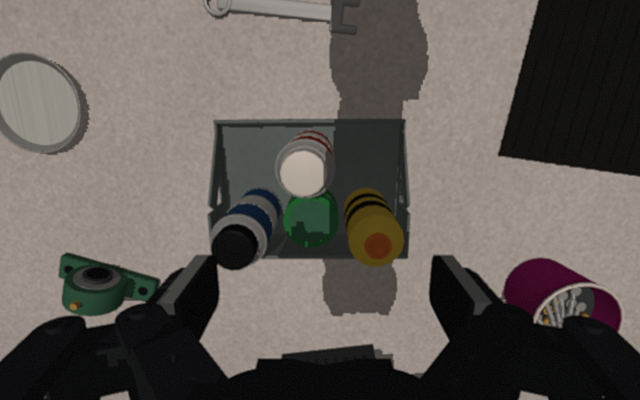

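```bash
cat > ov.py <<'E'
import pickle,cv2,sys
from h import *
from station import cams
def ov(im,c,objs,cad,dish=None,sc=1,off=(0,0)):
    def poly(pts,col):
        q=np.array([(w2p(c,p)+.5-off)*sc-.5 for p in pts])
        cv2.polylines(im,[np.round(q*8).astype(np.int32)],True,col,1,cv2.LINE_AA,3)
    t=np.linspace(0,2*np.pi,60)
    for (x,y,circ) in objs:
        for z,r in circ: poly([(x+r*np.cos(a),y+r*np.sin(a),z) for a in t],(255,0,255))
    x,y,a=cad; ca,sa=np.cos(a),np.sin(a)
    f=lambda u,v,z:(x+ca*u-sa*v,y+sa*u+ca*v,z)
    poly([f(-.073,.108,.022),f(.073,.108,.07),f(.073,-.108,.07),f(-.073,-.108,.022)],(0,255,255))
    poly([f(-.07,.105,.003),f(.07,.105,.003),f(.07,-.105,.003),f(-.07,-.105,.003)],(0,255,255))
    if dish: poly([(dish[0]+.057*np.cos(a),dish[1]+.057*np.sin(a),.013) for a in t],(255,255,0))
    return im
CAN=[(.139,.020),(.115,.0265),(.003,.0265)]
E
python3 - <<'E'
from ov import *
objs=[(.5466,-.0006,CAN),(.6155,-.0645,CAN),(.6165,.065,[(.115,.0265),(.003,.0265)]),(.6133,.001,[(.061,.030),(.003,.03)])]
cad=(.582,-.001,0)
s,c=pickle.load(open("pics/w1.pkl","rb"))
im=cv2.imread("pics/w1.png")[100:290,190:430]; im=cv2.resize(im,None,fx=3.2,fy=3.2,interpolation=cv2.INTER_CUBIC)
cv2.imwrite("pics/w1o.png",ov(im,c,objs,cad,None,3.2,(190,100)))
c=cams.calibration("top")
im=cv2.imread("pics/top0.png")[155:230,280:385]; im=cv2.resize(im,None,fx=7,fy=7,interpolation=cv2.INTER_CUBIC)
cv2.imwrite("pics/t0o.png",ov(im,c,objs,cad,None,7,(280,155)))
E
```

```text
(no output)
```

View pics/w1o.png

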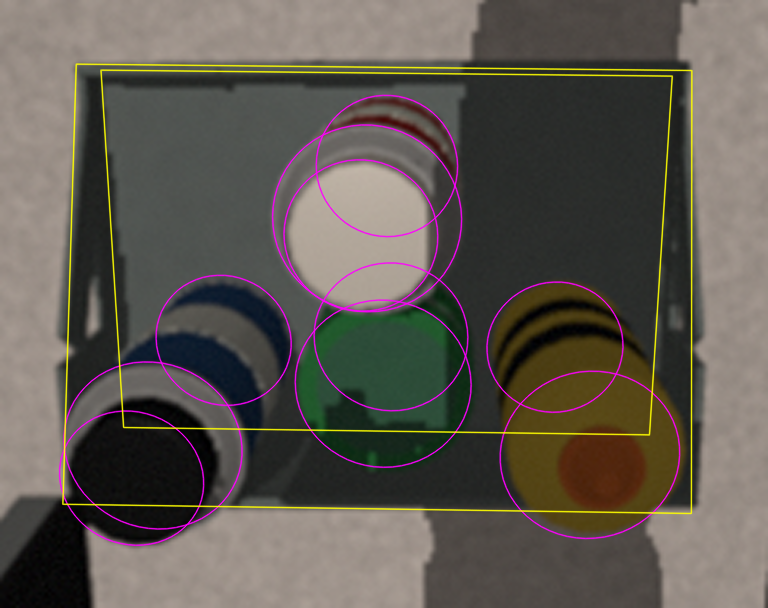

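View pics/t0o.png

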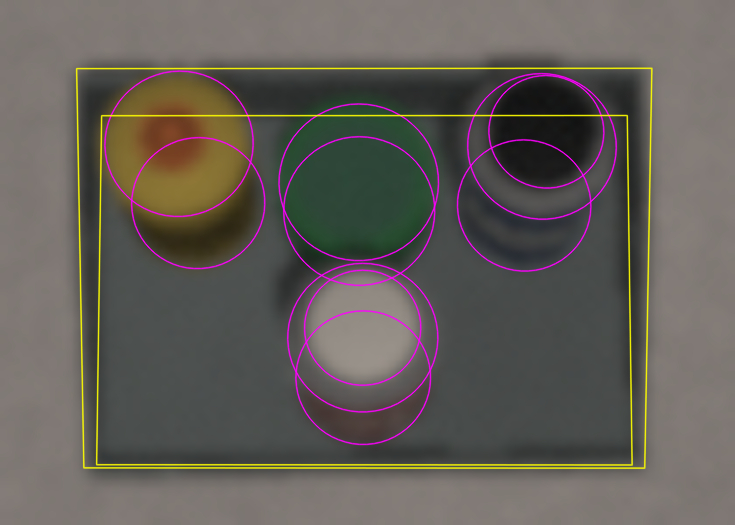

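Call:
apply_moves:
  deltas:
    - {"gripper": 0.085, "travel": [-0.021, 0, 0.01], "turn": [-0.007, 0.01, -0.013]}
    - {"gripper": 0.085, "travel": [0, 0.05, 0], "turn": [0, 0, 0]}
    - {"gripper": 0.085, "travel": [0, 0.05, 0], "turn": [0, 0, 0]}
    - {"gripper": 0.085, "travel": [0, 0.04, 0], "turn": [0, 0, 0]}
    - {"gripper": 0.085, "travel": [0, 0.03, 0], "turn": [0, 0, 0]}
    - {"gripper": 0.085, "travel": [0, 0.0, 0], "turn": [0, 0, 0]}

```text
time_s: 2.78
ee_pos: [0.543, 0.0172, 0.1138]
orientation: [0.491, 0.508, -0.503, -0.498]
wrist_force: [-0.1, -0.2, 0.5]
finger_gap: 0.0849
```

```bash
cat > g.py <<'E'
# usage: g.py x y z  -> tool-axis travel & turn to the target with tool x=+y world, down
from station import env
import sys,numpy as np
from scipy.spatial.transform import Rotation as R
s=env.state(); M=R.from_quat(s["orientation"]).as_matrix()
W=np.array([[0,0,-1],[1,0,0],[0,-1,0]],float)
t=R.from_matrix(M.T@W).as_rotvec()
print("t",round(s["time_s"],2),"pos",s["ee_pos"].round(4),"F",s["wrist_force"].round(1),"gap",round(s["finger_gap"],4))
if len(sys.argv)>3: print("travel",(M.T@(np.array(list(map(float,sys.argv[1:4])))-s["ee_pos"])).round(4))
print("turn",t.round(4))
E
python3 g.py .547 -.0005 .076
```

```text
t 2.77 pos [0.543  0.0172 0.1138] F [-0.1 -0.2  0.5] gap 0.0849
travel [-0.0183  0.0376 -0.0037]
turn [-0.0024  0.0218  0.0124]
```

Call:
apply_moves:
  deltas:
    - {"gripper": 0.085, "travel": [-0.018, 0, -0.004], "turn": [-0.002, 0.022, 0.012]}
    - {"gripper": 0.085, "travel": [0, 0.0, 0], "turn": [0, 0, 0]}

```text
time_s: 3.02
ee_pos: [0.5491, -0.0006, 0.116]
orientation: [0.501, 0.501, -0.499, -0.499]
wrist_force: [-0.6, -0.5, 0.8]
finger_gap: 0.0853
```

```bash
python3 g.py .547 -.0005 .076;python3 g.py .547 -.0005 .076
```

```text
t 3.02 pos [ 0.5491 -0.0006  0.116 ] F [-0.6 -0.5  0.8] gap 0.0853
travel [0.0001 0.04   0.0023]
turn [0.004  0.0003 0.    ]
t 3.02 pos [ 0.5491 -0.0006  0.116 ] F [-0.6 -0.5  0.8] gap 0.0853
travel [0.0001 0.04   0.0023]
turn [0.004  0.0003 0.    ]
```

Call:
apply_moves:
  deltas:
    - {"gripper": 0.085, "travel": [0, 0.022, 0.002], "turn": [0.004, 0, 0]}
    - {"gripper": 0.085, "travel": [0, 0.018, 0], "turn": [0, 0, 0]}
    - {"gripper": 0.04, "travel": [0, 0, 0], "turn": [0, 0, 0]}
    - {"gripper": 0.04, "travel": [0, 0, 0], "turn": [0, 0, 0]}
    - {"gripper": 0.04, "travel": [0, 0, 0], "turn": [0, 0, 0]}
    - {"gripper": 0.04, "travel": [0, 0, 0], "turn": [0, 0, 0]}

```text
time_s: 3.78
ee_pos: [0.5524, -0.0007, 0.0825]
orientation: [0.504, 0.504, -0.496, -0.497]
wrist_force: [0.1, -0.5, -2.7]
finger_gap: 0.0518
```

```bash
python3 g.py .547 -.0005 .076;python3 look.py w2
```

```text
t 3.77 pos [ 0.5524 -0.0007  0.0825] F [ 0.1 -0.5 -2.7] gap 0.0518
travel [0.0002 0.0064 0.0054]
turn [ 0.0144 -0.0012  0.0013]
3.775 [ 0.5524 -0.0007  0.0825] [[0.001, 0.014, -1.0], [1.0, 0.001, 0.001], [0.001, -1.0, -0.014]] [ 0.1 -0.5 -2.7] 0.05184074458884436
```

View pics/w2.png

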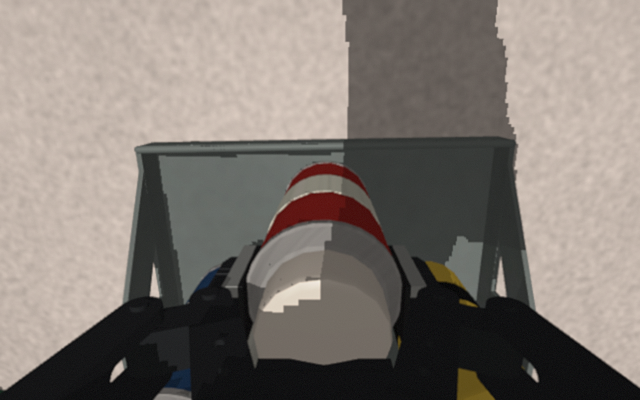

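Call:
apply_moves:
  deltas:
    - {"gripper": 0.04, "travel": [0, -0.045, 0], "turn": [0.008, 0, 0]}
    - {"gripper": 0.04, "travel": [0, -0.045, 0], "turn": [0.008, 0, 0]}
    - {"gripper": 0.04, "travel": [0.03, 0, 0.012], "turn": [0.003, 0, 0]}
    - {"gripper": 0.04, "travel": [0.054, 0, 0.02], "turn": [0.002, 0, 0]}
    - {"gripper": 0.04, "travel": [0.054, 0, 0.02], "turn": [0.002, 0, 0]}
    - {"gripper": 0.04, "travel": [0.054, 0, 0.02], "turn": [0.002, 0, 0]}
    - {"gripper": 0.04, "travel": [0.054, 0, 0.02], "turn": [0.002, 0, 0]}
    - {"gripper": 0.04, "travel": [0.054, 0, 0.02], "turn": [0.002, 0, 0]}
    - {"gripper": 0.04, "travel": [0.03, 0, 0.01], "turn": [0.002, 0, 0]}
    - {"gripper": 0.04, "travel": [0, 0, 0], "turn": [0.002, 0, 0]}

```text
time_s: 5.08
ee_pos: [0.4273, 0.3382, 0.1758]
orientation: [-0.496, -0.494, 0.503, 0.506]
wrist_force: [0.4, -0.7, -1.4]
finger_gap: 0.0521
```

```bash
python3 g.py .43 .325 .085;python3 look.py w3; python3 -c "
from station import cams;import cv2
cv2.imwrite('pics/s3.png',cams.get_image('scene'))"
```

```text
t 5.08 pos [0.4273 0.3382 0.1758] F [ 0.4 -0.7 -1.4] gap 0.0521
travel [-0.0132  0.0907 -0.0044]
turn [-0.0187 -0.0054  0.0008]
5.075 [0.4273 0.3382 0.1758] [[0.005, -0.019, -1.0], [1.0, 0.001, 0.005], [0.001, -1.0, 0.019]] [ 0.4 -0.7 -1.4] 0.05212131698102916
```

View pics/s3.png

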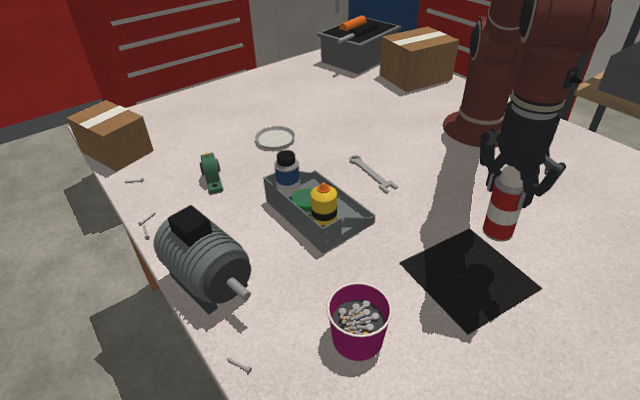

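Call:
apply_moves:
  deltas:
    - {"gripper": 0.04, "travel": [-0.013, 0.02, -0.004], "turn": [-0.025, -0.005, 0]}
    - {"gripper": 0.04, "travel": [0, 0.03, 0], "turn": [0, 0, 0]}
    - {"gripper": 0.04, "travel": [0, 0.025, 0], "turn": [0, 0, 0]}
    - {"gripper": 0.04, "travel": [0, 0.01, 0], "turn": [0, 0, 0]}
    - {"gripper": 0.04, "travel": [0, 0, 0], "turn": [0, 0, 0]}

```text
time_s: 5.8
ee_pos: [0.4397, 0.3103, 0.0901]
orientation: [0.511, 0.496, -0.493, -0.501]
wrist_force: [-1.1, 0.6, -1.2]
finger_gap: 0.052
```

```bash
python3 g.py .43 .325 .0835
```

```text
t 5.8 pos [0.4397 0.3103 0.0901] F [-1.1  0.6 -1.2] gap 0.052
travel [0.0145 0.0064 0.0101]
turn [ 0.0131 -0.0226 -0.0067]
```

Call:
apply_moves:
  deltas:
    - {"gripper": 0.04, "travel": [0, 0.004, 0], "turn": [0, 0, 0.007]}
    - {"gripper": 0.04, "travel": [0, 0.003, 0], "turn": [0, 0, 0]}
    - {"gripper": 0.04, "travel": [0, 0.001, 0], "turn": [0, 0, 0]}

```text
time_s: 6.18
ee_pos: [0.4416, 0.3106, 0.0839]
orientation: [0.513, 0.495, -0.493, -0.499]
wrist_force: [0.6, -0.8, -2.2]
finger_gap: 0.0517
```

```bash
python3 g.py .43 .325 .0835
```

```text
t 6.17 pos [0.4416 0.3106 0.0839] F [ 0.6 -0.8 -2.2] gap 0.0517
travel [0.0141 0.     0.0119]
turn [ 0.0169 -0.0237 -0.0115]
```

Call:
apply_moves:
  deltas:
    - {"gripper": 0.04, "travel": [0, 0.0015, 0], "turn": [0, 0, 0.008]}
    - {"gripper": 0.04, "travel": [0, 0.0015, 0], "turn": [0, 0, 0]}

```text
time_s: 6.42
ee_pos: [0.4423, 0.3111, 0.082]
orientation: [0.515, 0.494, -0.494, -0.496]
wrist_force: [-1.6, -1.5, 10.3]
finger_gap: 0.0521
```

```bash
python3 g.py .43 .325 .0835; python3 look.py w4; python3 -c "
from station import cams;import cv2
cv2.imwrite('pics/s4.png',cams.get_image('scene')[120:300,380:600])"
```

```text
t 6.42 pos [0.4423 0.3111 0.082 ] F [-1.6 -1.5 10.3] gap 0.0521
travel [ 0.0136 -0.002   0.0126]
turn [ 0.0184 -0.0234 -0.019 ]
6.425 [0.4423 0.3111 0.082 ] [[0.024, 0.018, -1.0], [1.0, -0.019, 0.023], [-0.019, -1.0, -0.019]] [-1.6 -1.5 10.3] 0.05209175014835481
```

View pics/s4.png

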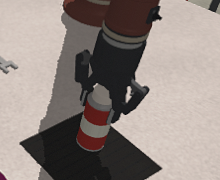

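Call:
apply_moves:
  deltas:
    - {"gripper": 0.04, "travel": [0, -0.0005, 0], "turn": [0, 0, -0.018]}
    - {"gripper": 0.068, "travel": [0, 0, 0], "turn": [0.002, 0, 0]}
    - {"gripper": 0.068, "travel": [0, 0, 0], "turn": [0.002, 0, 0]}
    - {"gripper": 0.068, "travel": [0, 0, 0], "turn": [0.002, 0, 0]}
    - {"gripper": 0.07, "travel": [0, -0.03, 0], "turn": [0.005, -0.01, 0]}
    - {"gripper": 0.07, "travel": [0, -0.05, 0], "turn": [0.005, -0.01, 0]}
    - {"gripper": 0.085, "travel": [0, -0.05, 0], "turn": [0, 0, 0]}
    - {"gripper": 0.085, "travel": [0, -0.04, 0], "turn": [0, 0, 0]}
    - {"gripper": 0.085, "travel": [0, 0, 0], "turn": [0, 0, 0]}

```text
time_s: 7.65
ee_pos: [0.4416, 0.3117, 0.2573]
orientation: [0.501, 0.5, -0.499, -0.5]
wrist_force: [-0.6, 0.6, -1.0]
finger_gap: 0.0851
```

```bash
python3 g.py .6155 -.065 .25; python3 look.py w5; python3 -c "
from station import cams;import cv2
cv2.imwrite('pics/t5.png',cams.get_image('top'))"
```

```text
t 7.65 pos [0.4416 0.3117 0.2573] F [-0.6  0.6 -1. ] gap 0.0851
travel [-0.3763  0.0072 -0.1748]
turn [ 0.0016 -0.0023  0.0011]
7.65 [0.4416 0.3117 0.2573] [[0.002, 0.002, -1.0], [1.0, 0.001, 0.002], [0.001, -1.0, -0.002]] [-0.6  0.6 -1. ] 0.08514027673224674
```

View pics/w5.png

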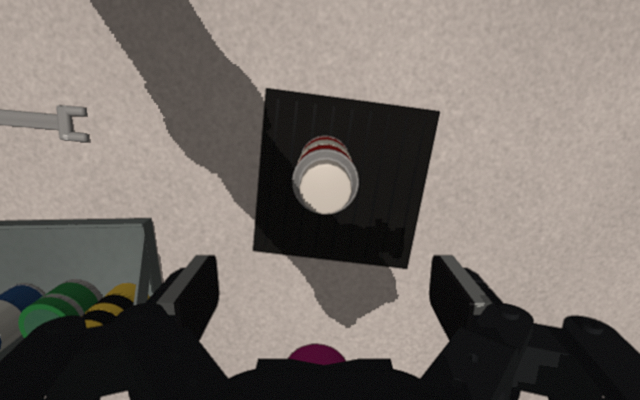

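Run:
```python
from h import *; import pickle
s,c=pickle.load(open("pics/w5.pkl","rb"))
im=cv2.imread("pics/w5.png"); print(im[188,326],im[155,326])
m=(im.min(2)>150).astype(np.uint8)[150:230,280:370]
n,l,st,ce=cv2.connectedComponentsWithStats(m); i=1+st[1:,4].argmax(); print(st[i],ce[i]+[280,150])
u,v=ce[i]+[280,150]; print(p2w(c,u,v,.14))
s1,c1=pickle.load(open("pics/w1.pkl","rb")); im=cv2.imread("pics/w1.png")
m=(im.min(2)>150).astype(np.uint8)[140:210,265:345]
n,l,st,ce=cv2.connectedComponentsWithStats(m); i=1+st[1:,4].argmax(); print(st[i],ce[i]+[265,140])
u,v=ce[i]+[265,140]; print(p2w(c1,u,v,.139))
```

```text
[175 190 202] [114 118 122]
[  20   14   51   49 1854] [325.54153182 187.62459547]
[0.43638668 0.31202486 0.14      ]
[  17   12   41   37 1208] [302.14238411 170.08443709]
[ 0.54371189 -0.00068843  0.139     ]
```

Call:
apply_moves:
  deltas:
    - {"gripper": 0.085, "travel": [-0.04, 0, -0.018], "turn": [0, 0, 0]}
    - {"gripper": 0.085, "travel": [-0.056, 0, -0.026], "turn": [0, 0, 0]}
    - {"gripper": 0.085, "travel": [-0.056, 0, -0.026], "turn": [0, 0, 0]}
    - {"gripper": 0.085, "travel": [-0.056, 0, -0.026], "turn": [0, 0, 0]}
    - {"gripper": 0.085, "travel": [-0.056, 0, -0.026], "turn": [0, 0, 0]}
    - {"gripper": 0.085, "travel": [-0.056, 0, -0.026], "turn": [0, 0, 0]}
    - {"gripper": 0.085, "travel": [-0.04, 0, -0.019], "turn": [0, 0, 0]}
    - {"gripper": 0.085, "travel": [-0.01, 0.02, -0.005], "turn": [0, 0, 0]}
    - {"gripper": 0.085, "travel": [0, 0.02, 0], "turn": [0, 0, 0]}
    - {"gripper": 0.085, "travel": [0, 0, 0], "turn": [0, 0, 0]}

```text
time_s: 9.0
ee_pos: [0.605, -0.0697, 0.1896]
orientation: [-0.49, -0.487, 0.514, 0.508]
wrist_force: [-0.5, 0.6, 0.2]
finger_gap: 0.0846
```

```bash
python3 g.py .6155 -.065 .08
```

```text
t 9.0 pos [ 0.605  -0.0697  0.1896] F [-0.5  0.6  0.2] gap 0.0846
travel [ 0.0057  0.1089 -0.0154]
turn [-0.0448  0.0026 -0.0088]
```

Call:
apply_moves:
  deltas:
    - {"gripper": 0.085, "travel": [0.006, 0, -0.01], "turn": [-0.045, 0.003, -0.009]}
    - {"gripper": 0.085, "travel": [0, 0, 0], "turn": [0, 0, 0]}
    - {"gripper": 0.085, "travel": [0, 0.04, 0], "turn": [0, 0, 0]}
    - {"gripper": 0.085, "travel": [0, 0.04, 0], "turn": [0, 0, 0]}
    - {"gripper": 0.085, "travel": [0, 0.0, 0], "turn": [0, 0, 0]}

```text
time_s: 9.62
ee_pos: [0.6152, -0.062, 0.1078]
orientation: [-0.499, -0.501, 0.501, 0.5]
wrist_force: [0.0, -0.7, 0.6]
finger_gap: 0.0849
```

```bash
python3 g.py .6155 -.065 .08; python3 look.py w6
```

```text
t 9.62 pos [ 0.6152 -0.062   0.1078] F [ 0.  -0.7  0.6] gap 0.0849
travel [-0.003   0.0278 -0.0003]
turn [-0.0008  0.0029  0.0004]
9.625 [ 0.6152 -0.062   0.1078] [[-0.003, -0.001, -1.0], [1.0, 0.0, -0.003], [0.0, -1.0, 0.001]] [ 0.  -0.7  0.6] 0.08491639906749654
```

View pics/w6.png

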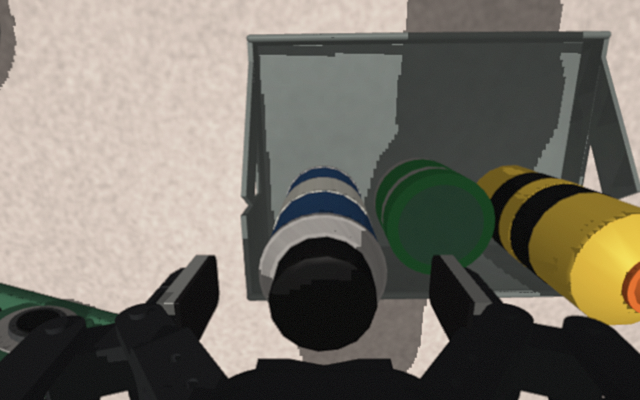

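Run:
```python
from ov import *
objs=[(.6155,-.0645,CAN),(.6165,.065,[(.115,.0265),(.003,.0265)]),(.6133,.0005,[(.061,.030),(.003,.03)])]
cad=(.582,-.001,0)
s,c=pickle.load(open("pics/w6.pkl","rb"))
im=cv2.imread("pics/w6.png")[20:360,230:640]; im=cv2.resize(im,None,fx=1.75,fy=1.75,interpolation=cv2.INTER_CUBIC)
cv2.imwrite("pics/w6o.png",ov(im,c,objs,cad,None,1.75,(230,20)))
print(c["cam_to_world"],c["mtx"])
```

```text
[[-2.89592298e-03  9.63578701e-01  2.67409239e-01  5.46419687e-01]
 [ 9.99995803e-01  2.76793837e-03  8.55558967e-04 -6.32916501e-02]
 [ 8.42261057e-05  2.67410594e-01 -9.63582673e-01  2.50814499e-01]
 [ 0.00000000e+00  0.00000000e+00  0.00000000e+00  1.00000000e+00]] [[357.30294069   0.         323.80364175]
 [  0.         357.30294069 199.05414857]
 [  0.           0.           1.        ]]
```

View pics/w6o.png

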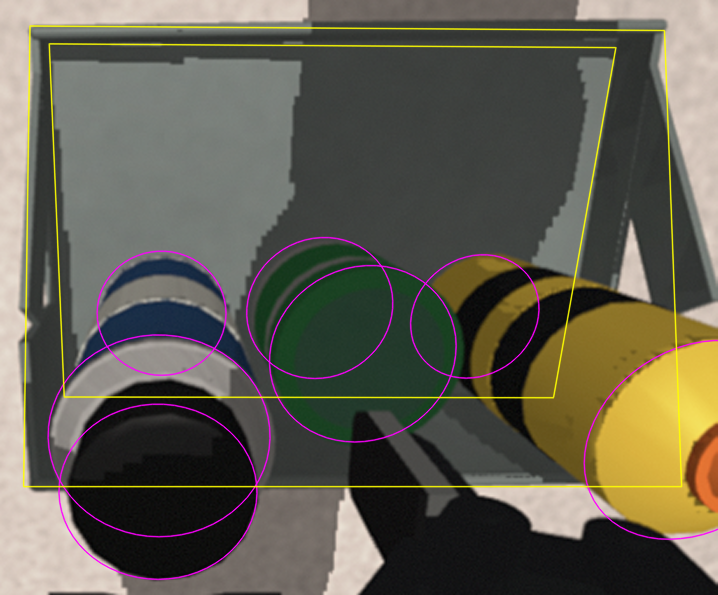

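Call:
apply_moves:
  deltas:
    - {"gripper": 0.085, "travel": [-0.0015, 0.016, 0], "turn": [0.001, 0.003, 0]}
    - {"gripper": 0.085, "travel": [0, 0.014, 0], "turn": [0.001, 0, 0]}
    - {"gripper": 0.04, "travel": [0, 0.001, 0.0005], "turn": [0.002, 0, 0]}
    - {"gripper": 0.04, "travel": [0, 0, 0.0005], "turn": [0.002, 0, 0]}
    - {"gripper": 0.04, "travel": [0, 0, 0], "turn": [0.002, 0, 0]}
    - {"gripper": 0.04, "travel": [0, 0, 0], "turn": [0.001, 0, 0]}

```text
time_s: 10.42
ee_pos: [0.6192, -0.064, 0.0816]
orientation: [0.501, 0.5, -0.5, -0.499]
wrist_force: [0.0, -0.0, -1.9]
finger_gap: 0.052
```

```bash
python3 g.py .6155 -.065 .08
```

```text
t 10.43 pos [ 0.6192 -0.064   0.0816] F [ 0.  -0.  -1.9] gap 0.052
travel [-0.001   0.0016  0.0037]
turn [ 0.0024 -0.     -0.0005]
```

Call:
apply_moves:
  deltas:
    - {"gripper": 0.04, "travel": [0, -0.03, 0], "turn": [0.002, 0, 0]}
    - {"gripper": 0.04, "travel": [0, -0.05, 0], "turn": [0.002, 0, 0]}
    - {"gripper": 0.04, "travel": [0, -0.05, 0], "turn": [0, 0, 0]}
    - {"gripper": 0.04, "travel": [0, -0.035, 0], "turn": [0, 0, 0]}
    - {"gripper": 0.04, "travel": [0.03, 0, 0.009], "turn": [0, 0, 0]}
    - {"gripper": 0.04, "travel": [0.056, 0, 0.0165], "turn": [0, 0, 0]}
    - {"gripper": 0.04, "travel": [0.056, 0, 0.0165], "turn": [0, 0, 0]}
    - {"gripper": 0.04, "travel": [0.056, 0, 0.0165], "turn": [0, 0, 0]}
    - {"gripper": 0.04, "travel": [0.056, 0, 0.0165], "turn": [0, 0, 0]}
    - {"gripper": 0.04, "travel": [0.056, 0, 0.0165], "turn": [0, 0, 0]}
    - {"gripper": 0.04, "travel": [0.02, 0, 0.006], "turn": [0, 0, 0]}
    - {"gripper": 0.04, "travel": [0, 0, 0], "turn": [0, 0, 0]}

```text
time_s: 11.92
ee_pos: [0.5171, 0.2735, 0.2484]
orientation: [-0.5, -0.496, 0.502, 0.502]
wrist_force: [0.2, 0.2, -1.2]
finger_gap: 0.0518
```

```bash
python3 g.py .519 .275 .0826
```

```text
t 11.93 pos [0.5171 0.2735 0.2484] F [ 0.2  0.2 -1.2] gap 0.0518
travel [ 0.0021  0.1658 -0.0033]
turn [-0.0087 -0.0046 -0.0034]
```

Excellent. Lower.

Call:
apply_moves:
  deltas:
    - {"gripper": 0.04, "travel": [0.002, 0.02, -0.003], "turn": [-0.006, -0.005, -0.003]}
    - {"gripper": 0.04, "travel": [0, 0.045, 0], "turn": [0, 0, 0]}
    - {"gripper": 0.04, "travel": [0, 0.045, 0], "turn": [0, 0, 0]}
    - {"gripper": 0.04, "travel": [0, 0.035, 0], "turn": [0, 0, 0]}
    - {"gripper": 0.04, "travel": [0, 0.012, 0], "turn": [0, 0, 0]}
    - {"gripper": 0.04, "travel": [0, 0, 0], "turn": [0, 0, 0]}

```text
time_s: 12.68
ee_pos: [0.5266, 0.2631, 0.0895]
orientation: [0.506, 0.496, -0.497, -0.501]
wrist_force: [0.7, 0.2, -2.0]
finger_gap: 0.0519
```

```bash
python3 g.py .519 .275 .0826
```

```text
t 12.68 pos [0.5266 0.2631 0.0895] F [ 0.7  0.2 -2. ] gap 0.0519
travel [0.0119 0.0068 0.0078]
turn [ 0.005  -0.0139 -0.0065]
```

Call:
apply_moves:
  deltas:
    - {"gripper": 0.04, "travel": [0.01, 0, 0.01], "turn": [0.003, -0.014, -0.006]}
    - {"gripper": 0.04, "travel": [0, 0, 0], "turn": [0, 0, 0]}
    - {"gripper": 0.04, "travel": [0, 0.003, 0], "turn": [0, 0, 0]}
    - {"gripper": 0.04, "travel": [0, 0.003, 0], "turn": [0, 0, 0]}
    - {"gripper": 0.04, "travel": [0, 0.001, 0], "turn": [0, 0, 0]}

```text
time_s: 13.3
ee_pos: [0.519, 0.2753, 0.0867]
orientation: [0.501, 0.504, -0.497, -0.498]
wrist_force: [-0.1, -0.3, -1.8]
finger_gap: 0.0523
```

```bash
python3 g.py .519 .275 .0826
```

```text
t 13.3 pos [0.519  0.2753 0.0867] F [-0.1 -0.3 -1.8] gap 0.0523
travel [-0.0003  0.0041  0.    ]
turn [0.0099 0.0013 0.0044]
```

Call:
apply_moves:
  deltas:
    - {"gripper": 0.04, "travel": [0, 0.002, 0], "turn": [0.006, 0, 0.004]}
    - {"gripper": 0.04, "travel": [0, 0.0025, 0], "turn": [0, 0, 0]}
    - {"gripper": 0.04, "travel": [0, 0.0015, 0], "turn": [0, 0, 0]}

```text
time_s: 13.68
ee_pos: [0.5199, 0.2754, 0.0824]
orientation: [0.501, 0.502, -0.499, -0.499]
wrist_force: [-3.4, -1.2, 13.5]
finger_gap: 0.052
```

Call:
apply_moves:
  deltas:
    - {"gripper": 0.04, "travel": [0, -0.0008, 0], "turn": [0.002, 0, 0]}
    - {"gripper": 0.068, "travel": [0, 0, 0], "turn": [0.002, 0, 0]}
    - {"gripper": 0.068, "travel": [0, 0, 0], "turn": [0.002, 0, 0]}
    - {"gripper": 0.068, "travel": [0, 0, 0], "turn": [0.002, 0, 0]}
    - {"gripper": 0.07, "travel": [0, -0.03, 0], "turn": [0, 0, 0]}
    - {"gripper": 0.07, "travel": [0, -0.05, 0], "turn": [0, 0, 0]}
    - {"gripper": 0.085, "travel": [0, -0.05, 0], "turn": [0, 0, 0]}
    - {"gripper": 0.085, "travel": [0, -0.02, 0], "turn": [0, 0, 0]}
    - {"gripper": 0.085, "travel": [-0.045, 0, -0.02], "turn": [0, 0, 0]}
    - {"gripper": 0.085, "travel": [-0.056, 0, -0.026], "turn": [0, 0, 0]}
    - {"gripper": 0.085, "travel": [-0.056, 0, -0.026], "turn": [0, 0, 0]}
    - {"gripper": 0.085, "travel": [-0.04, 0, -0.018], "turn": [0, 0, 0]}

```text
time_s: 15.18
ee_pos: [0.6134, 0.0811, 0.2371]
orientation: [0.495, 0.504, -0.503, -0.498]
wrist_force: [0.4, 0.9, -0.1]
finger_gap: 0.0851
```

Call:
apply_moves:
  deltas:
    - {"gripper": 0.085, "travel": [0, 0, 0], "turn": [0, 0, 0]}

```text
time_s: 15.3
ee_pos: [0.6147, 0.0748, 0.237]
orientation: [0.498, 0.501, -0.501, -0.499]
wrist_force: [-0.6, 0.5, -0.2]
finger_gap: 0.0852
```

```bash
python3 g.py .6155 .0645 .08; python3 look.py w7; python3 -c "
from station import cams;import cv2
cv2.imwrite('pics/s7.png',cams.get_image('scene'))"
```

```text
t 15.3 pos [0.6147 0.0748 0.237 ] F [-0.6  0.5 -0.2] gap 0.0852
travel [-0.0105  0.1569 -0.001 ]
turn [-0.0015  0.0054  0.0015]
15.3 [0.6147 0.0748 0.237 ] [[-0.005, -0.001, -1.0], [1.0, 0.002, -0.005], [0.002, -1.0, 0.001]] [-0.6  0.5 -0.2] 0.0851622449842565
```

View pics/s7.png

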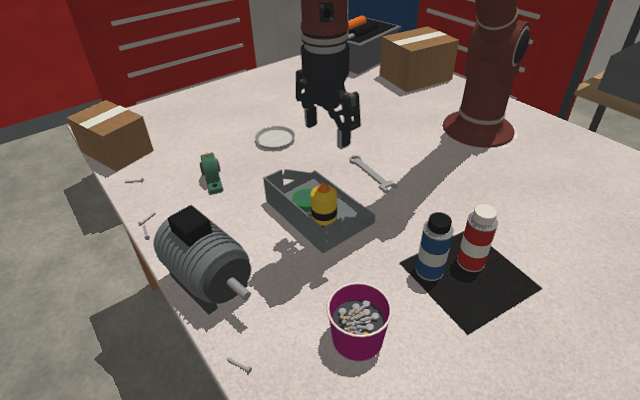

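View pics/w7.png

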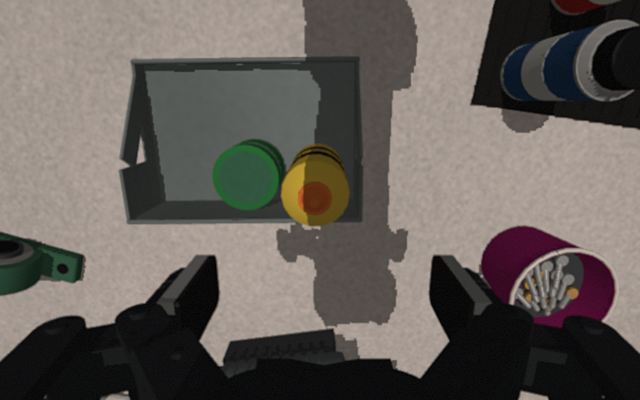

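Call:
apply_moves:
  deltas:
    - {"gripper": 0.085, "travel": [-0.01, 0, 0], "turn": [-0.001, 0.005, 0.001]}
    - {"gripper": 0.085, "travel": [0, 0, 0], "turn": [0.001, 0, 0]}
    - {"gripper": 0.085, "travel": [0, 0.04, 0], "turn": [0, 0, 0]}
    - {"gripper": 0.085, "travel": [0, 0.05, 0], "turn": [0, 0, 0]}
    - {"gripper": 0.085, "travel": [0, 0.035, 0], "turn": [0, 0, 0]}
    - {"gripper": 0.085, "travel": [0, 0, 0], "turn": [0, 0, 0]}

```text
time_s: 16.15
ee_pos: [0.6128, 0.0803, 0.1106]
orientation: [0.492, 0.508, -0.502, -0.497]
wrist_force: [0.6, -0.4, 0.5]
finger_gap: 0.0849
```

```bash
python3 g.py .6155 .065 .08; python3 look.py w8
python3 - <<'E'
from ov import *
objs=[(.6155,.065,[(.115,.0265),(.003,.0265)]),(.6133,.0005,[(.061,.030),(.003,.03)])]
cad=(.582,-.001,0)
s,c=pickle.load(open("pics/w8.pkl","rb"))
im=cv2.imread("pics/w8.png")[10:370,20:440]; im=cv2.resize(im,None,fx=1.65,fy=1.65,interpolation=cv2.INTER_CUBIC)
cv2.imwrite("pics/w8o.png",ov(im,c,objs,cad,None,1.65,(20,10)))
E
```

```text
t 16.15 pos [0.6128 0.0803 0.1106] F [ 0.6 -0.4  0.5] gap 0.0849
travel [-0.0157  0.0304 -0.0024]
turn [0.0006 0.0204 0.0103]
16.15 [0.6128 0.0803 0.1106] [[-0.02, 0.001, -1.0], [1.0, 0.01, -0.02], [0.01, -1.0, -0.001]] [ 0.6 -0.4  0.5] 0.08492710213224856
```

View pics/w8o.png

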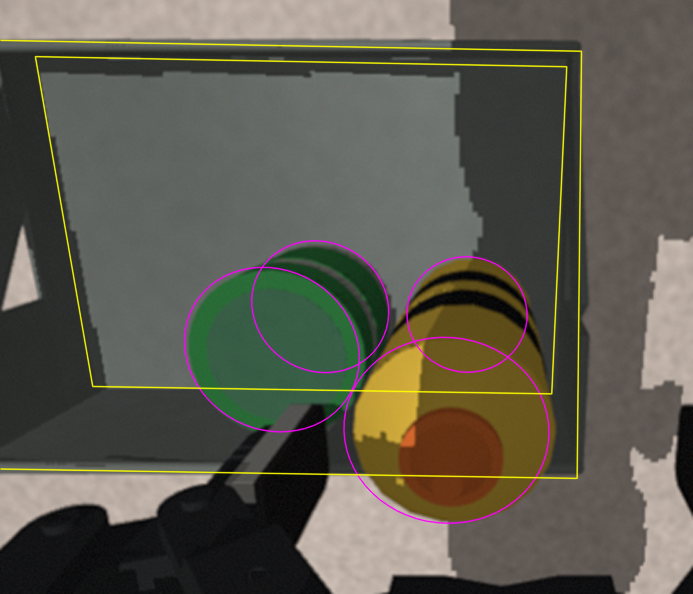

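Call:
apply_moves:
  deltas:
    - {"gripper": 0.085, "travel": [-0.0155, 0, -0.002], "turn": [0.001, 0.02, 0.01]}
    - {"gripper": 0.085, "travel": [0, 0, 0], "turn": [0.001, 0, 0]}

```text
time_s: 16.45
ee_pos: [0.6193, 0.0641, 0.1161]
orientation: [0.502, 0.502, -0.497, -0.498]
wrist_force: [0.4, 0.0, -0.5]
finger_gap: 0.0847
```

```bash
python3 g.py .6155 .065 .08
```

```text
t 16.45 pos [0.6193 0.0641 0.1161] F [ 0.4  0.  -0.5] gap 0.0847
travel [0.0009 0.036  0.0042]
turn [ 0.0096 -0.0007  0.0004]
```

Call:
apply_moves:
  deltas:
    - {"gripper": 0.085, "travel": [0.001, 0.018, 0.003], "turn": [0.008, 0, 0]}
    - {"gripper": 0.085, "travel": [0, 0.018, 0], "turn": [0, 0, 0]}
    - {"gripper": 0.085, "travel": [0, 0.003, 0.0], "turn": [0.002, 0, 0]}
    - {"gripper": 0.04, "travel": [0, 0, 0.0005], "turn": [0.002, 0, 0]}
    - {"gripper": 0.04, "travel": [0, 0, 0.0005], "turn": [0.002, 0, 0]}
    - {"gripper": 0.04, "travel": [0, 0, 0], "turn": [0.002, 0, 0]}
    - {"gripper": 0.04, "travel": [0, 0, 0], "turn": [0.001, 0, 0]}

```text
time_s: 17.32
ee_pos: [0.616, 0.0661, 0.0757]
orientation: [-0.498, -0.499, 0.501, 0.502]
wrist_force: [-0.3, -0.6, -1.7]
finger_gap: 0.0521
```

```bash
python3 g.py .6155 .065 .08
```

```text
t 17.32 pos [0.616  0.0661 0.0757] F [-0.3 -0.6 -1.7] gap 0.0521
travel [-0.0011 -0.0043  0.0005]
turn [-0.0064 -0.0003  0.002 ]
```

Call:
apply_moves:
  deltas:
    - {"gripper": 0.04, "travel": [0, -0.03, 0], "turn": [0, 0, 0]}
    - {"gripper": 0.04, "travel": [0, -0.05, 0], "turn": [0, 0, 0]}
    - {"gripper": 0.04, "travel": [0, -0.05, 0], "turn": [0, 0, 0]}
    - {"gripper": 0.04, "travel": [0, -0.035, 0], "turn": [0, 0, 0]}
    - {"gripper": 0.04, "travel": [0.03, 0, 0.009], "turn": [0, 0, 0]}
    - {"gripper": 0.04, "travel": [0.05, 0, 0.0165], "turn": [0, 0, 0]}
    - {"gripper": 0.04, "travel": [0.05, 0, 0.0165], "turn": [0, 0, 0]}
    - {"gripper": 0.04, "travel": [0.05, 0, 0.0165], "turn": [0, 0, 0]}
    - {"gripper": 0.04, "travel": [0.05, 0, 0.0165], "turn": [0, 0, 0]}
    - {"gripper": 0.04, "travel": [0.05, 0, 0.0165], "turn": [0, 0, 0]}
    - {"gripper": 0.04, "travel": [0.025, 0, 0.006], "turn": [0, 0, 0]}
    - {"gripper": 0.04, "travel": [0, 0, 0], "turn": [0, 0, 0]}

```text
time_s: 18.82
ee_pos: [0.5162, 0.3769, 0.2449]
orientation: [-0.499, -0.496, 0.501, 0.504]
wrist_force: [0.7, -1.3, -2.1]
finger_gap: 0.0522
```

```bash
python3 g.py .513 .375 .0767
```

```text
t 18.82 pos [0.5162 0.3769 0.2449] F [ 0.7 -1.3 -2.1] gap 0.0522
travel [-0.0018  0.1682  0.0015]
turn [-0.0103 -0.0057 -0.001 ]
```

Call:
apply_moves:
  deltas:
    - {"gripper": 0.04, "travel": [0, 0.02, 0], "turn": [-0.004, -0.005, 0]}
    - {"gripper": 0.04, "travel": [0, 0.045, 0], "turn": [0, 0, 0]}
    - {"gripper": 0.04, "travel": [0, 0.045, 0], "turn": [0, 0, 0]}
    - {"gripper": 0.04, "travel": [0, 0.035, 0], "turn": [0, 0, 0]}
    - {"gripper": 0.04, "travel": [0, 0.012, 0], "turn": [0, 0, 0]}
    - {"gripper": 0.04, "travel": [0, 0, 0], "turn": [0, 0, 0]}

```text
time_s: 19.58
ee_pos: [0.5232, 0.3634, 0.0866]
orientation: [0.506, 0.495, -0.498, -0.501]
wrist_force: [0.0, 0.3, -2.4]
finger_gap: 0.0525
```

```bash
python3 g.py .513 .375 .0767
```

```text
t 19.57 pos [0.5232 0.3634 0.0866] F [ 0.   0.3 -2.4] gap 0.0525
travel [0.0115 0.0097 0.0104]
turn [ 0.0017 -0.0146 -0.0081]
```

Call:
apply_moves:
  deltas:
    - {"gripper": 0.04, "travel": [0.011, 0, 0.01], "turn": [-0.004, -0.014, -0.008]}
    - {"gripper": 0.04, "travel": [0, 0, 0], "turn": [0, 0, 0]}
    - {"gripper": 0.04, "travel": [0, 0.004, 0], "turn": [0.001, 0, 0]}
    - {"gripper": 0.04, "travel": [0, 0.004, 0], "turn": [0, 0, 0]}
    - {"gripper": 0.04, "travel": [0, 0.001, 0], "turn": [0, 0, 0]}

```text
time_s: 20.2
ee_pos: [0.5154, 0.3771, 0.0821]
orientation: [0.501, 0.505, -0.496, -0.498]
wrist_force: [-0.4, -1.1, -2.6]
finger_gap: 0.0522
```

```bash
python3 g.py .513 .375 .0767
```

```text
t 20.2 pos [0.5154 0.3771 0.0821] F [-0.4 -1.1 -2.6] gap 0.0522
travel [-0.0021  0.0053  0.0024]
turn [0.0123 0.0007 0.006 ]
```

Call:
apply_moves:
  deltas:
    - {"gripper": 0.04, "travel": [0, 0.002, 0], "turn": [0.014, 0, 0.006]}
    - {"gripper": 0.04, "travel": [0, 0.0025, 0], "turn": [0.002, 0, 0]}
    - {"gripper": 0.04, "travel": [0, 0.0025, 0], "turn": [0.001, 0, 0]}

```text
time_s: 20.58
ee_pos: [0.5163, 0.3771, 0.0764]
orientation: [-0.499, -0.499, 0.501, 0.501]
wrist_force: [-4.2, -1.9, 16.9]
finger_gap: 0.0525
```

Call:
apply_moves:
  deltas:
    - {"gripper": 0.04, "travel": [0, -0.001, 0], "turn": [0.001, 0, 0]}
    - {"gripper": 0.068, "travel": [0, 0, 0], "turn": [0.002, 0, 0]}
    - {"gripper": 0.068, "travel": [0, 0, 0], "turn": [0.002, 0, 0]}
    - {"gripper": 0.068, "travel": [0, 0, 0], "turn": [0.002, 0, 0]}
    - {"gripper": 0.07, "travel": [0, -0.03, 0], "turn": [0, 0, 0]}
    - {"gripper": 0.07, "travel": [0, -0.05, 0], "turn": [0, 0, 0]}
    - {"gripper": 0.085, "travel": [0, -0.05, 0], "turn": [0, 0, 0]}
    - {"gripper": 0.085, "travel": [0, -0.025, 0], "turn": [0, 0, 0]}
    - {"gripper": 0.085, "travel": [-0.045, 0, -0.012], "turn": [0, 0, 0]}
    - {"gripper": 0.085, "travel": [-0.06, 0, -0.016], "turn": [0, 0, 0]}
    - {"gripper": 0.085, "travel": [-0.06, 0, -0.016], "turn": [0, 0, 0]}
    - {"gripper": 0.085, "travel": [-0.06, 0, -0.016], "turn": [0, 0, 0]}

```text
time_s: 22.08
ee_pos: [0.5791, 0.1563, 0.2354]
orientation: [-0.492, -0.502, 0.506, 0.5]
wrist_force: [1.0, 0.0, -0.2]
finger_gap: 0.0846
```

Call:
apply_moves:
  deltas:
    - {"gripper": 0.085, "travel": [-0.06, 0, -0.016], "turn": [0, 0, 0]}
    - {"gripper": 0.085, "travel": [-0.05, 0, -0.012], "turn": [0, 0, 0]}
    - {"gripper": 0.085, "travel": [-0.025, 0, -0.006], "turn": [0, 0, 0]}
    - {"gripper": 0.085, "travel": [0, 0.02, 0], "turn": [0, 0, 0]}
    - {"gripper": 0.085, "travel": [0, 0, 0], "turn": [0, 0, 0]}

```text
time_s: 22.7
ee_pos: [0.6161, 0.0085, 0.2142]
orientation: [-0.497, -0.498, 0.503, 0.502]
wrist_force: [0.8, 0.1, 0.6]
finger_gap: 0.0854
```

```bash
python3 g.py .613 .0005 .03; python3 look.py w9; python3 -c "
from station import cams;import cv2
cv2.imwrite('pics/s9.png',cams.get_image('scene'))"
```

```text
t 22.7 pos [0.6161 0.0085 0.2142] F [0.8 0.1 0.6] gap 0.0854
travel [-0.008   0.1842  0.0012]
turn [-0.0103  0.0017  0.0004]
22.7 [0.6161 0.0085 0.2142] [[-0.002, -0.01, -1.0], [1.0, 0.0, -0.002], [0.0, -1.0, 0.01]] [0.8 0.1 0.6] 0.08538347845415774
```

View pics/s9.png

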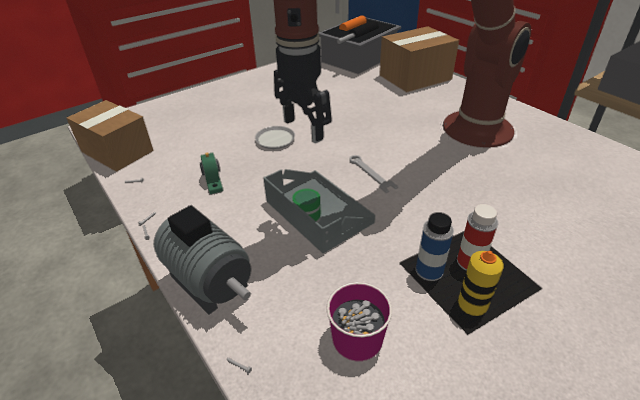

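View pics/w9.png

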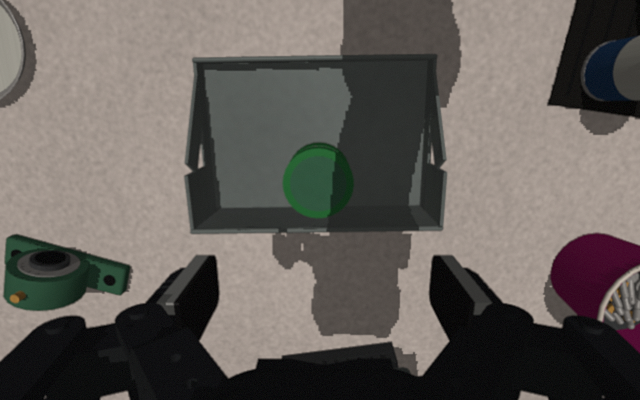

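Call:
apply_moves:
  deltas:
    - {"gripper": 0.085, "travel": [-0.008, 0.02, 0.001], "turn": [-0.01, 0.001, 0]}
    - {"gripper": 0.085, "travel": [0, 0.045, 0], "turn": [0, 0, 0]}
    - {"gripper": 0.085, "travel": [0, 0.045, 0], "turn": [0, 0, 0]}
    - {"gripper": 0.085, "travel": [0, 0.01, 0], "turn": [0, 0, 0]}
    - {"gripper": 0.085, "travel": [0, 0, 0], "turn": [0, 0, 0]}

```text
time_s: 23.42
ee_pos: [0.6235, 0.0056, 0.1007]
orientation: [0.502, 0.508, -0.496, -0.493]
wrist_force: [0.6, 0.7, 0.1]
finger_gap: 0.0849
```

```bash
python3 g.py .613 .0005 .03; python3 look.py w10
python3 - <<'E'
from ov import *
objs=[(.613,.0005,[(.061,.030),(.003,.03)])]
cad=(.582,-.001,0)
s,c=pickle.load(open("pics/w10.pkl","rb"))
im=cv2.imread("pics/w10.png"); cv2.imwrite("pics/w10o.png",ov(im,c,objs,cad))
E
```

```text
t 23.43 pos [0.6235 0.0056 0.1007] F [0.6 0.7 0.1] gap 0.0849
travel [-0.0052  0.0704  0.012 ]
turn [0.0201 0.009  0.0028]
23.425 [0.6235 0.0056 0.1007] [[-0.009, 0.02, -1.0], [1.0, 0.003, -0.009], [0.003, -1.0, -0.02]] [0.6 0.7 0.1] 0.08487443372165686
```

View pics/w10o.png

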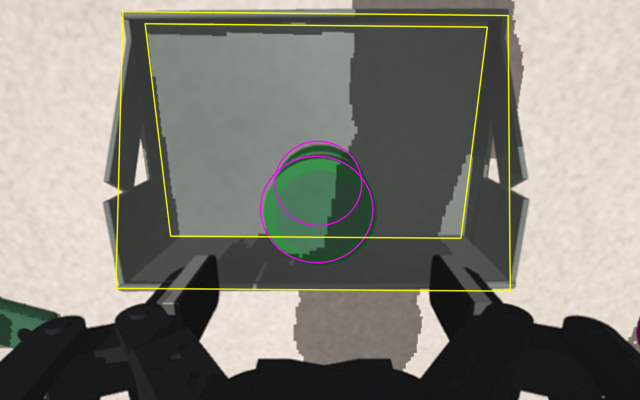

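Call:
apply_moves:
  deltas:
    - {"gripper": 0.085, "travel": [-0.005, 0.005, 0.012], "turn": [0.016, 0.009, 0.003]}
    - {"gripper": 0.085, "travel": [0, 0.005, 0], "turn": [0, 0, 0]}

```text
time_s: 23.72
ee_pos: [0.6132, 0.0001, 0.0939]
orientation: [0.503, 0.502, -0.497, -0.497]
wrist_force: [-0.6, -0.1, -0.3]
finger_gap: 0.085
```

```bash
python3 g.py .613 .001 .03
```

```text
t 23.73 pos [6.132e-01 1.000e-04 9.390e-02] F [-0.6 -0.1 -0.3] gap 0.085
travel [0.0009 0.0639 0.0009]
turn [ 0.0101 -0.0005 -0.0004]
```

Call:
apply_moves:
  deltas:
    - {"gripper": 0.085, "travel": [0.001, 0.02, 0.001], "turn": [0.008, 0, 0]}
    - {"gripper": 0.085, "travel": [0, 0.022, 0], "turn": [0, 0, 0]}
    - {"gripper": 0.085, "travel": [0, 0.018, 0.001], "turn": [0.001, 0, 0]}
    - {"gripper": 0.085, "travel": [0, 0.003, 0.001], "turn": [0.002, 0, 0]}
    - {"gripper": 0.085, "travel": [0, 0, 0], "turn": [0.002, 0, 0]}

```text
time_s: 24.35
ee_pos: [0.6104, 0.0013, 0.0268]
orientation: [-0.499, -0.499, 0.501, 0.501]
wrist_force: [0.3, -0.2, -0.6]
finger_gap: 0.0849
```

```bash
python3 g.py .613 .001 .03; python3 look.py w11
```

```text
t 24.35 pos [0.6104 0.0013 0.0268] F [ 0.3 -0.2 -0.6] gap 0.0849
travel [-0.0003 -0.0032 -0.0026]
turn [-0.0039 -0.0006 -0.    ]
24.35 [0.6104 0.0013 0.0268] [[0.001, -0.004, -1.0], [1.0, -0.0, 0.001], [-0.0, -1.0, 0.004]] [ 0.3 -0.2 -0.6] 0.08492709668346676
```

View pics/w11.png

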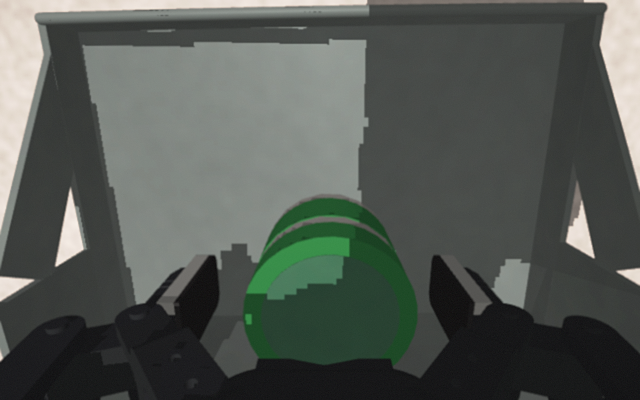

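Call:
apply_moves:
  deltas:
    - {"gripper": 0.05, "travel": [0.001, -0.004, -0.001], "turn": [-0.002, 0, 0]}
    - {"gripper": 0.05, "travel": [0, 0, 0], "turn": [0.002, 0, 0]}
    - {"gripper": 0.05, "travel": [0, 0, 0], "turn": [0.002, 0, 0]}
    - {"gripper": 0.05, "travel": [0, 0, 0], "turn": [0.002, 0, 0]}

```text
time_s: 24.9
ee_pos: [0.6125, 0.0027, 0.033]
orientation: [-0.499, -0.499, 0.501, 0.501]
wrist_force: [0.2, 0.2, -1.3]
finger_gap: 0.0591
```

```bash
python3 g.py .613 .001 .03; python3 look.py w12
```

```text
t 24.9 pos [0.6125 0.0027 0.033 ] F [ 0.2  0.2 -1.3] gap 0.0591
travel [-0.0017  0.003  -0.0005]
turn [-0.0049 -0.0003  0.0003]
24.9 [0.6125 0.0027 0.033 ] [[0.0, -0.005, -1.0], [1.0, 0.0, 0.0], [0.0, -1.0, 0.005]] [ 0.2  0.2 -1.3] 0.05908201502832125
```

View pics/w12.png

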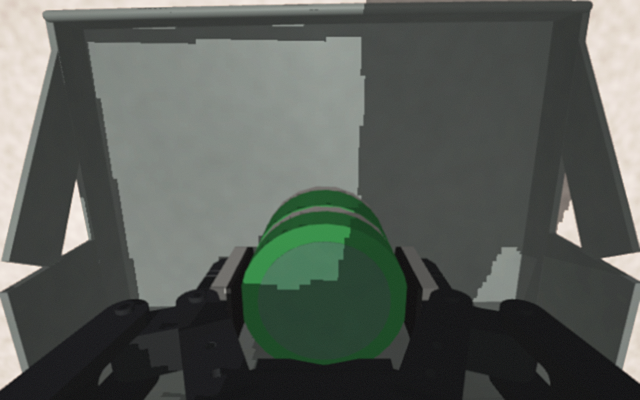

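Call:
apply_moves:
  deltas:
    - {"gripper": 0.05, "travel": [0, -0.03, 0], "turn": [0, 0, 0]}
    - {"gripper": 0.05, "travel": [0, -0.045, 0], "turn": [0, 0, 0]}
    - {"gripper": 0.05, "travel": [0, -0.035, 0], "turn": [0, 0, 0]}
    - {"gripper": 0.05, "travel": [-0.035, 0, 0.012], "turn": [0, 0, 0]}
    - {"gripper": 0.05, "travel": [-0.052, 0, 0.019], "turn": [0, 0, 0]}
    - {"gripper": 0.05, "travel": [-0.052, 0, 0.019], "turn": [0, 0, 0]}
    - {"gripper": 0.05, "travel": [-0.052, 0, 0.019], "turn": [0, 0, 0]}
    - {"gripper": 0.05, "travel": [-0.052, 0, 0.019], "turn": [0, 0, 0]}
    - {"gripper": 0.05, "travel": [-0.052, 0, 0.019], "turn": [0, 0, 0]}
    - {"gripper": 0.05, "travel": [-0.025, 0, 0.01], "turn": [0, 0, 0]}
    - {"gripper": 0.05, "travel": [0, 0, 0], "turn": [0, 0, 0]}

```text
time_s: 26.32
ee_pos: [0.4899, -0.326, 0.1418]
orientation: [-0.495, -0.497, 0.504, 0.503]
wrist_force: [0.3, -0.1, -3.1]
finger_gap: 0.059
```

```bash
python3 g.py .494 -.319 .035; python3 look.py w13;  python3 - <<'E'
from ov import *
s,c=pickle.load(open("pics/w13.pkl","rb"))
im=cv2.imread("pics/w13.png"); cv2.imwrite("pics/w13o.png",ov(im,c,[],(.582,-.001,0),(.494,-.319)))
E
```

```text
t 26.32 pos [ 0.4899 -0.326   0.1418] F [ 0.3 -0.1 -3.1] gap 0.059
travel [ 0.0068  0.1067 -0.0057]
turn [-0.0148  0.0022  0.0013]
26.325 [ 0.4899 -0.326   0.1418] [[-0.002, -0.015, -1.0], [1.0, 0.001, -0.002], [0.001, -1.0, 0.015]] [ 0.3 -0.1 -3.1] 0.05901363941896614
```

View pics/w13o.png

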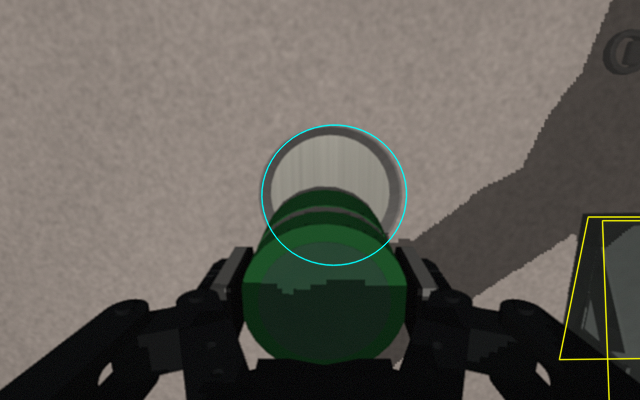

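Call:
apply_moves:
  deltas:
    - {"gripper": 0.05, "travel": [0.005, 0.02, -0.004], "turn": [-0.013, 0.002, 0.001]}
    - {"gripper": 0.05, "travel": [0, 0.03, 0], "turn": [0, 0, 0]}
    - {"gripper": 0.05, "travel": [0, 0.03, 0], "turn": [0, 0, 0]}
    - {"gripper": 0.05, "travel": [0, 0.005, 0], "turn": [0, 0, 0]}
    - {"gripper": 0.05, "travel": [0, 0, 0], "turn": [0, 0, 0]}

```text
time_s: 27.0
ee_pos: [0.5009, -0.3078, 0.0551]
orientation: [0.494, 0.507, -0.501, -0.497]
wrist_force: [-0.4, -0.2, -2.1]
finger_gap: 0.059
```

```bash
python3 g.py .494 -.320 .034
```

```text
t 27.0 pos [ 0.5009 -0.3078  0.0551] F [-0.4 -0.2 -2.1] gap 0.059
travel [-0.0122  0.021   0.0072]
turn [0.0033 0.0165 0.0087]
```

Call:
apply_moves:
  deltas:
    - {"gripper": 0.05, "travel": [-0.012, 0, 0.007], "turn": [0.001, 0.016, 0.009]}
    - {"gripper": 0.05, "travel": [0, 0.005, 0], "turn": [0.001, 0, 0]}
    - {"gripper": 0.05, "travel": [0, 0.007, 0], "turn": [0.002, 0, 0]}
    - {"gripper": 0.05, "travel": [0, 0, 0], "turn": [0.002, 0, 0]}

```text
time_s: 27.5
ee_pos: [0.4954, -0.3218, 0.0453]
orientation: [0.502, 0.499, -0.5, -0.499]
wrist_force: [0.6, 0.3, -3.0]
finger_gap: 0.0587
```

```bash
python3 g.py .494 -.320 .034; python3 look.py w14;  python3 - <<'E'
from ov import *
s,c=pickle.load(open("pics/w14.pkl","rb"))
im=cv2.imread("pics/w14.png"); cv2.imwrite("pics/w14o.png",ov(im,c,[],(.582,-.001,0),(.494,-.320)))
cv2.imwrite('pics/s14.png',cv2.resize(cams.get_image('scene')[60:180,200:350],None,fx=4,fy=4))
E
```

```text
t 27.5 pos [ 0.4954 -0.3218  0.0453] F [ 0.6  0.3 -3. ] gap 0.0587
travel [0.0019 0.0113 0.0014]
turn [ 0.0017 -0.0007 -0.0039]
27.5 [ 0.4954 -0.3218  0.0453] [[0.001, 0.002, -1.0], [1.0, -0.004, 0.001], [-0.004, -1.0, -0.002]] [ 0.6  0.3 -3. ] 0.05865462239773548
```

View pics/w14o.png

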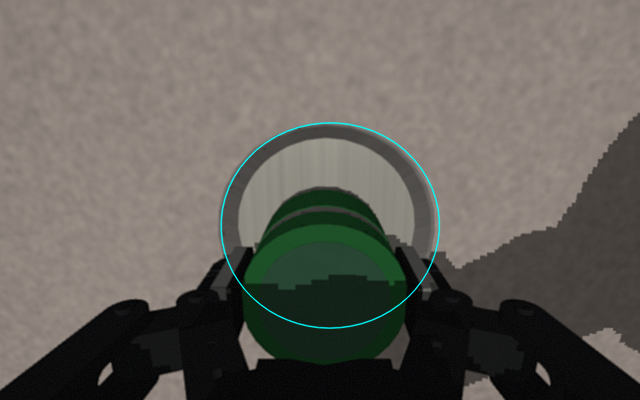

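View pics/s14.png

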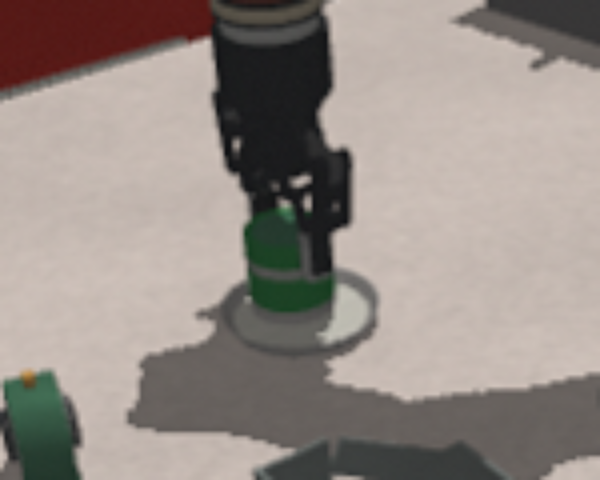

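Call:
apply_moves:
  deltas:
    - {"gripper": 0.05, "travel": [0.0015, 0.004, 0.001], "turn": [0, 0, -0.004]}
    - {"gripper": 0.05, "travel": [0, 0.004, 0], "turn": [0.001, 0, 0]}
    - {"gripper": 0.05, "travel": [0, 0.002, 0], "turn": [0.001, 0, 0]}
    - {"gripper": 0.05, "travel": [0, 0.001, 0], "turn": [0.001, 0, 0]}

```text
time_s: 28.1
ee_pos: [0.4952, -0.3201, 0.034]
orientation: [0.5, 0.5, -0.5, -0.5]
wrist_force: [-0.7, -0.1, -2.6]
finger_gap: 0.0587
```

```bash
python3 g.py .494 -.320 .034
```

```text
t 28.1 pos [ 0.4952 -0.3201  0.034 ] F [-0.7 -0.1 -2.6] gap 0.0587
travel [0.0001 0.     0.0012]
turn [-0.0001  0.0001  0.0001]
```

Touch down gently.

Call:
apply_moves:
  deltas:
    - {"gripper": 0.05, "travel": [0, 0.0015, 0], "turn": [0.001, 0, 0]}
    - {"gripper": 0.05, "travel": [0, 0.0008, 0], "turn": [0.001, 0, 0]}

```text
time_s: 28.35
ee_pos: [0.4952, -0.32, 0.0339]
orientation: [-0.499, -0.5, 0.5, 0.501]
wrist_force: [-0.8, 1.0, 1.6]
finger_gap: 0.0588
```

Call:
apply_moves:
  deltas:
    - {"gripper": 0.072, "travel": [0, 0, 0], "turn": [0.001, 0, 0]}
    - {"gripper": 0.072, "travel": [0, 0, 0], "turn": [0.001, 0, 0]}
    - {"gripper": 0.072, "travel": [0, 0, 0], "turn": [0.001, 0, 0]}
    - {"gripper": 0.072, "travel": [0, -0.03, 0], "turn": [0, 0, 0]}
    - {"gripper": 0.085, "travel": [0, -0.055, 0], "turn": [0, 0, 0]}
    - {"gripper": 0.085, "travel": [0, -0.06, 0], "turn": [0, 0, 0]}
    - {"gripper": 0.085, "travel": [0, -0.06, 0], "turn": [0, 0, 0]}
    - {"gripper": 0.085, "travel": [0.04, 0, 0.004], "turn": [0, 0, 0]}
    - {"gripper": 0.085, "travel": [0.06, 0, 0.005], "turn": [0, 0, 0]}
    - {"gripper": 0.085, "travel": [0.06, 0, 0.005], "turn": [0, 0, 0]}
    - {"gripper": 0.085, "travel": [0.06, 0, 0.005], "turn": [0, 0, 0]}
    - {"gripper": 0.085, "travel": [0.06, 0, 0.005], "turn": [0, 0, 0]}

```text
time_s: 29.85
ee_pos: [0.4755, -0.04, 0.2454]
orientation: [0.506, 0.496, -0.497, -0.5]
wrist_force: [1.1, 0.2, 0.4]
finger_gap: 0.0855
```

```bash
python3 g.py .4375 .312 .25;  python3 - <<'E'
from ov import *
im=cams.get_image("top"); cv2.imwrite("pics/t15.png",im)
c=cams.calibration("top")
im=cv2.resize(im[130:290,160:500],None,fx=2.3,fy=2.3,interpolation=cv2.INTER_CUBIC)
cv2.imwrite("pics/t15o.png",ov(im,c,[(.494,-.3195,[(.062,.03)]),(.4364,.312,[(.14,.02)]),(.516,.275,[(.14,.02)]),(.516,.376,[(.116,.0265)])],(.582,-.001,0),(.4944,-.3192),2.3,(160,130)))
E
```

```text
t 29.85 pos [ 0.4755 -0.04    0.2454] F [1.1 0.2 0.4] gap 0.0855
travel [ 0.3514 -0.0071  0.0424]
turn [ 0.0048 -0.0126 -0.0064]
```

View pics/t15o.png

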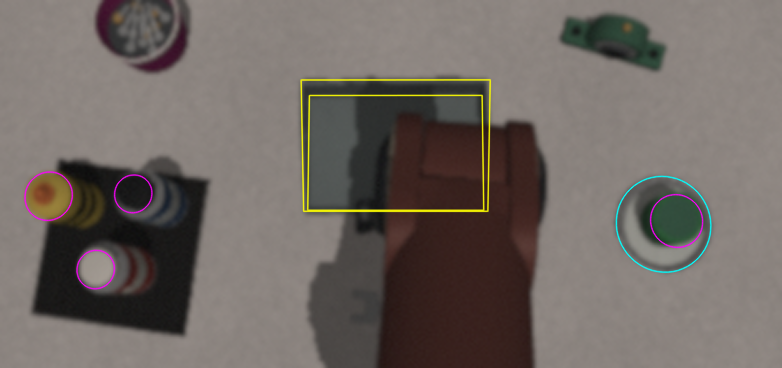

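Call:
apply_moves:
  deltas:
    - {"gripper": 0.085, "travel": [0.055, 0, 0.006], "turn": [0, -0.008, -0.004]}
    - {"gripper": 0.085, "travel": [0.06, 0, 0.007], "turn": [0, 0, 0]}
    - {"gripper": 0.085, "travel": [0.06, 0, 0.007], "turn": [0, 0, 0]}
    - {"gripper": 0.085, "travel": [0.06, 0, 0.007], "turn": [0, 0, 0]}
    - {"gripper": 0.085, "travel": [0.06, 0, 0.007], "turn": [0, 0, 0]}
    - {"gripper": 0.085, "travel": [0.05, 0, 0.006], "turn": [0, 0, 0]}
    - {"gripper": 0.085, "travel": [0.01, 0.02, 0.002], "turn": [0, 0, 0]}
    - {"gripper": 0.085, "travel": [0, 0.03, 0], "turn": [0, 0, 0]}
    - {"gripper": 0.085, "travel": [0, 0.03, 0], "turn": [0, 0, 0]}
    - {"gripper": 0.085, "travel": [0, 0.0, 0], "turn": [0, 0, 0]}

```text
time_s: 31.15
ee_pos: [0.4304, 0.335, 0.1655]
orientation: [0.496, 0.509, -0.499, -0.496]
wrist_force: [0.2, -1.0, 0.6]
finger_gap: 0.085
```

```bash
python3 g.py .4375 .312 .083
```

```text
t 31.15 pos [0.4304 0.335  0.1655] F [ 0.2 -1.   0.6] gap 0.085
travel [-0.0239  0.0824 -0.006 ]
turn [0.0091 0.0167 0.01  ]
```

Call:
apply_moves:
  deltas:
    - {"gripper": 0.085, "travel": [-0.024, 0, -0.006], "turn": [0.009, 0.017, 0.01]}
    - {"gripper": 0.085, "travel": [0, 0.01, 0], "turn": [0.001, 0, 0]}
    - {"gripper": 0.085, "travel": [0, 0.02, 0], "turn": [0.001, 0, 0]}
    - {"gripper": 0.085, "travel": [0, 0.0, 0], "turn": [0.001, 0, 0]}

```text
time_s: 31.65
ee_pos: [0.4409, 0.3085, 0.1381]
orientation: [0.502, 0.5, -0.497, -0.501]
wrist_force: [-0.4, 0.4, 0.7]
finger_gap: 0.085
```

```bash
python3 g.py .4375 .312 .083; python3 look.py w16
```

```text
t 31.65 pos [0.4409 0.3085 0.1381] F [-0.4  0.4  0.7] gap 0.085
travel [0.0033 0.0551 0.0036]
turn [ 0.0033 -0.0061  0.0031]
31.65 [0.4409 0.3085 0.1381] [[0.006, 0.003, -1.0], [1.0, 0.003, 0.006], [0.003, -1.0, -0.003]] [-0.4  0.4  0.7] 0.08496988680393427
```

View pics/w16.png

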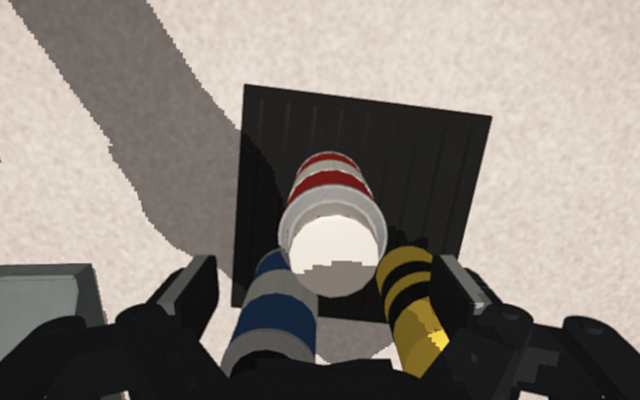

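Call:
apply_moves:
  deltas:
    - {"gripper": 0.085, "travel": [0.003, 0.02, 0.003], "turn": [0.003, -0.006, 0.003]}
    - {"gripper": 0.085, "travel": [0, 0.02, 0], "turn": [0.001, 0, 0]}
    - {"gripper": 0.085, "travel": [0, 0.016, 0], "turn": [0.001, 0, 0]}
    - {"gripper": 0.085, "travel": [0, 0.002, 0], "turn": [0.002, 0, 0]}
    - {"gripper": 0.04, "travel": [0, 0, 0], "turn": [0.002, 0, 0]}
    - {"gripper": 0.04, "travel": [0, 0, 0], "turn": [0.002, 0, 0]}
    - {"gripper": 0.04, "travel": [0, 0, 0], "turn": [0.002, 0, 0]}
    - {"gripper": 0.04, "travel": [0, 0, 0], "turn": [0.002, 0, 0]}

```text
time_s: 32.7
ee_pos: [0.4429, 0.3154, 0.0855]
orientation: [-0.497, -0.502, 0.498, 0.503]
wrist_force: [0.1, 0.1, -2.0]
finger_gap: 0.052
```

```bash
python3 g.py .4375 .312 .083
```

```text
t 32.7 pos [0.4429 0.3154 0.0855] F [ 0.1  0.1 -2. ] gap 0.052
travel [-0.0034  0.0025  0.0054]
turn [-0.0005 -0.0002  0.0097]
```

Call:
apply_moves:
  deltas:
    - {"gripper": 0.04, "travel": [0, -0.035, 0], "turn": [0, 0, 0.004]}
    - {"gripper": 0.04, "travel": [0, -0.05, 0], "turn": [0, 0, 0.004]}
    - {"gripper": 0.04, "travel": [0, -0.03, 0], "turn": [0, 0, 0]}
    - {"gripper": 0.04, "travel": [-0.04, 0, 0], "turn": [0, 0, 0]}
    - {"gripper": 0.04, "travel": [-0.055, 0, -0.01], "turn": [0, 0, 0]}
    - {"gripper": 0.04, "travel": [-0.055, 0, -0.025], "turn": [0, 0, 0]}
    - {"gripper": 0.04, "travel": [-0.055, 0, -0.025], "turn": [0, 0, 0]}
    - {"gripper": 0.04, "travel": [-0.055, 0, -0.025], "turn": [0, 0, 0]}
    - {"gripper": 0.04, "travel": [-0.04, 0, -0.02], "turn": [0, 0, 0]}
    - {"gripper": 0.04, "travel": [-0.01, 0, -0.005], "turn": [0, 0, 0]}
    - {"gripper": 0.04, "travel": [0, 0, 0], "turn": [0, 0, 0]}

```text
time_s: 34.08
ee_pos: [0.5553, -0.0007, 0.2014]
orientation: [0.497, 0.502, -0.501, -0.5]
wrist_force: [0.3, 0.4, -0.8]
finger_gap: 0.0521
```

```bash
python3 g.py .5531 -.0007 .0845
```

```text
t 34.08 pos [ 0.5553 -0.0007  0.2014] F [ 0.3  0.4 -0.8] gap 0.0521
travel [-0.0005  0.1169  0.0018]
turn [-0.0029  0.0067  0.0041]
```

Call:
apply_moves:
  deltas:
    - {"gripper": 0.04, "travel": [0, 0.025, 0.002], "turn": [-0.002, 0.006, -0.002]}
    - {"gripper": 0.04, "travel": [0, 0.035, 0], "turn": [0, 0, 0]}
    - {"gripper": 0.04, "travel": [0, 0.025, 0], "turn": [0.001, 0, 0]}
    - {"gripper": 0.04, "travel": [0, 0.008, 0], "turn": [0.001, 0, 0]}
    - {"gripper": 0.04, "travel": [0, 0, 0], "turn": [0.001, 0, 0]}

```text
time_s: 34.7
ee_pos: [0.5511, 0.0122, 0.1073]
orientation: [0.491, 0.506, -0.502, -0.501]
wrist_force: [-0.3, 0.4, -2.1]
finger_gap: 0.052
```

```bash
python3 g.py .5531 -.0007 .0845
```

```text
t 34.7 pos [0.5511 0.0122 0.1073] F [-0.3  0.4 -2.1] gap 0.052
travel [-0.0132  0.0226 -0.0019]
turn [-0.0042  0.0159  0.0139]
```

Call:
apply_moves:
  deltas:
    - {"gripper": 0.04, "travel": [-0.013, 0.004, -0.002], "turn": [-0.004, 0.016, 0.01]}
    - {"gripper": 0.04, "travel": [0, 0.004, 0], "turn": [0.001, 0, 0]}
    - {"gripper": 0.04, "travel": [0, 0.003, 0], "turn": [0.001, 0, 0]}
    - {"gripper": 0.04, "travel": [0, 0, 0], "turn": [0.001, 0, 0]}

```text
time_s: 35.2
ee_pos: [0.5552, -0.0014, 0.0981]
orientation: [0.5, 0.501, -0.498, -0.501]
wrist_force: [0.0, 0.8, -1.8]
finger_gap: 0.0519
```

```bash
python3 g.py .5531 -.0007 .0845
```

```text
t 35.2 pos [ 0.5552 -0.0014  0.0981] F [ 0.   0.8 -1.8] gap 0.0519
travel [0.0006 0.0136 0.0022]
turn [ 0.0022 -0.0011  0.0034]
```

Call:
apply_moves:
  deltas:
    - {"gripper": 0.04, "travel": [0.0006, 0.005, 0.002], "turn": [0.002, 0, 0]}
    - {"gripper": 0.04, "travel": [0, 0.005, 0.0005], "turn": [0.001, 0, 0]}
    - {"gripper": 0.04, "travel": [0, 0.002, 0], "turn": [0.001, 0, 0]}
    - {"gripper": 0.04, "travel": [0, 0, 0], "turn": [0.001, 0, 0]}

```text
time_s: 35.7
ee_pos: [0.5526, -0.0003, 0.0852]
orientation: [-0.498, -0.5, 0.5, 0.502]
wrist_force: [0.5, -0.3, -1.8]
finger_gap: 0.0521
```

```bash
python3 g.py .5531 -.0007 .0845
```

```text
t 35.7 pos [ 5.526e-01 -3.000e-04  8.520e-02] F [ 0.5 -0.3 -1.8] gap 0.0521
travel [-0.0004  0.0007 -0.0005]
turn [-0.0032 -0.0006  0.0037]
```

Call:
apply_moves:
  deltas:
    - {"gripper": 0.04, "travel": [-0.0004, 0.0012, -0.0005], "turn": [0, 0, 0]}
    - {"gripper": 0.04, "travel": [0, 0.0012, 0], "turn": [0.001, 0, 0]}

```text
time_s: 35.95
ee_pos: [0.554, -0.0008, 0.0842]
orientation: [-0.499, -0.5, 0.499, 0.502]
wrist_force: [-1.3, -0.2, 10.1]
finger_gap: 0.0522
```

```bash
python3 g.py .5531 -.0007 .0845
```

```text
t 35.95 pos [ 0.554  -0.0008  0.0842] F [-1.3 -0.2 10.1] gap 0.0522
travel [ 0.0001 -0.0003  0.0009]
turn [-0.0024 -0.0008  0.0039]
```

Call:
apply_moves:
  deltas:
    - {"gripper": 0.04, "travel": [0, -0.0007, 0.0008], "turn": [0.001, 0, 0]}
    - {"gripper": 0.068, "travel": [0, 0, 0], "turn": [0.001, 0, 0]}
    - {"gripper": 0.068, "travel": [0, 0, 0], "turn": [0.001, 0, 0]}
    - {"gripper": 0.068, "travel": [0, 0, 0], "turn": [0.001, 0, 0]}
    - {"gripper": 0.07, "travel": [0, -0.03, 0], "turn": [0, 0, 0]}
    - {"gripper": 0.07, "travel": [0, -0.05, 0], "turn": [0, 0, 0]}
    - {"gripper": 0.085, "travel": [0, -0.05, 0], "turn": [0, 0, 0]}
    - {"gripper": 0.085, "travel": [0, -0.03, 0], "turn": [0, 0, 0]}
    - {"gripper": 0.085, "travel": [0, 0, 0], "turn": [0, 0, 0]}

```text
time_s: 37.08
ee_pos: [0.5547, -0.0014, 0.2495]
orientation: [-0.498, -0.499, 0.5, 0.503]
wrist_force: [-0.3, 0.1, 0.3]
finger_gap: 0.0848
```

```bash
python3 g.py .52 .2755 .24; python3 look.py w17;  python3 - <<'E'
from ov import *
s,c=pickle.load(open("pics/w17.pkl","rb"))
im=cv2.imread("pics/w17.png")[60:300,150:470]; im=cv2.resize(im,None,fx=2.4,fy=2.4,interpolation=cv2.INTER_CUBIC)
cv2.imwrite("pics/w17o.png",ov(im,c,[(.5466,-.0006,CAN)],(.582,-.001,0),None,2.4,(150,60)))
E
```

```text
t 37.08 pos [ 0.5547 -0.0014  0.2495] F [-0.3  0.1  0.3] gap 0.0848
travel [0.2769 0.0107 0.0348]
turn [-0.0063 -0.0007  0.0037]
37.075 [ 0.5547 -0.0014  0.2495] [[0.001, -0.006, -1.0], [1.0, 0.004, 0.001], [0.004, -1.0, 0.006]] [-0.3  0.1  0.3] 0.08484339900178295
```

View pics/w17o.png

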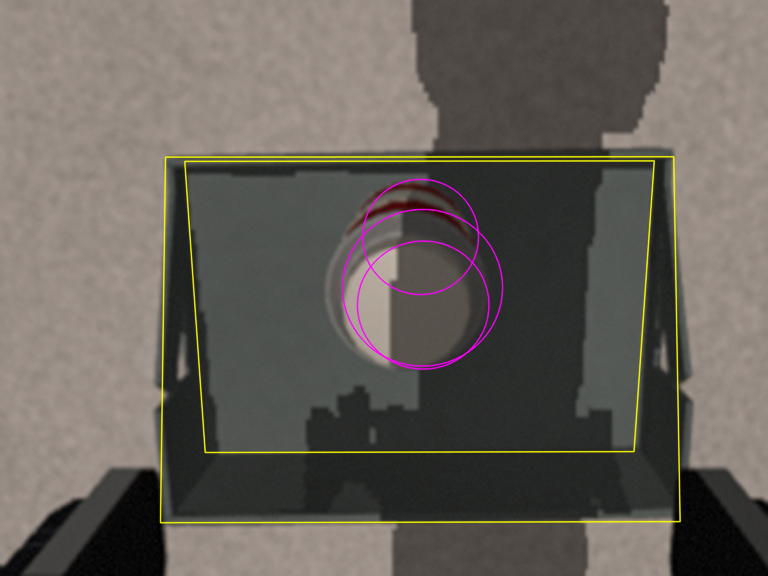

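Call:
apply_moves:
  deltas:
    - {"gripper": 0.085, "travel": [0.04, 0, 0.005], "turn": [-0.006, 0, 0.003]}
    - {"gripper": 0.085, "travel": [0.055, 0, 0.007], "turn": [0, 0, 0]}
    - {"gripper": 0.085, "travel": [0.055, 0, 0.007], "turn": [0, 0, 0]}
    - {"gripper": 0.085, "travel": [0.055, 0, 0.007], "turn": [0, 0, 0]}
    - {"gripper": 0.085, "travel": [0.05, 0, 0.007], "turn": [0, 0, 0]}
    - {"gripper": 0.085, "travel": [0.02, 0.01, 0.002], "turn": [0, 0, 0]}
    - {"gripper": 0.085, "travel": [0, 0.03, 0], "turn": [0, 0, 0]}
    - {"gripper": 0.085, "travel": [0, 0.03, 0], "turn": [0, 0, 0]}
    - {"gripper": 0.085, "travel": [0, 0.02, 0], "turn": [0, 0, 0]}
    - {"gripper": 0.085, "travel": [0, 0.0, 0], "turn": [0, 0, 0]}

```text
time_s: 38.38
ee_pos: [0.5092, 0.2717, 0.1355]
orientation: [-0.498, -0.485, 0.51, 0.506]
wrist_force: [0.2, 0.0, 0.0]
finger_gap: 0.0852
```

```bash
python3 g.py .52 .2755 .0824;python3 - <<'E'
import cv2,numpy as np
from station import cams
a=cv2.imread("pics/top0.png"); b=cams.get_image("top"); cv2.imwrite("pics/t18.png",b)
A=cv2.resize(a[155:235,280:390],None,fx=6,fy=6,interpolation=cv2.INTER_CUBIC);B=cv2.resize(b[155:235,280:390],None,fx=6,fy=6,interpolation=cv2.INTER_CUBIC)
cv2.imwrite("pics/cmp18.png",cv2.resize(np.vstack([A,B]),None,fx=.62,fy=.62))
s=cams.get_image("scene"); cv2.imwrite("pics/s18.png",s)
E
```

```text
t 38.38 pos [0.5092 0.2717 0.1355] F [0.2 0.  0. ] gap 0.0852
travel [ 0.0048  0.0527 -0.0125]
turn [-0.0327 -0.009  -0.0177]
```

View pics/cmp18.png

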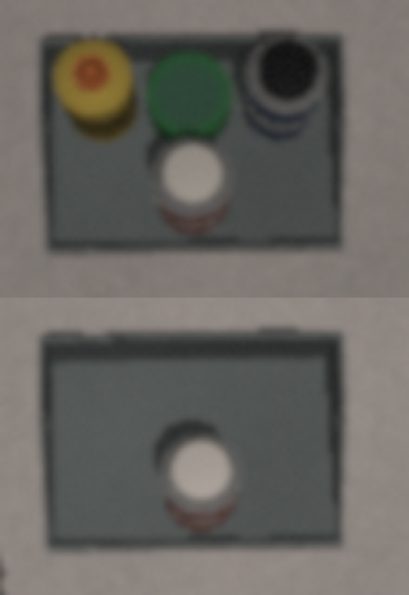

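View pics/s18.png

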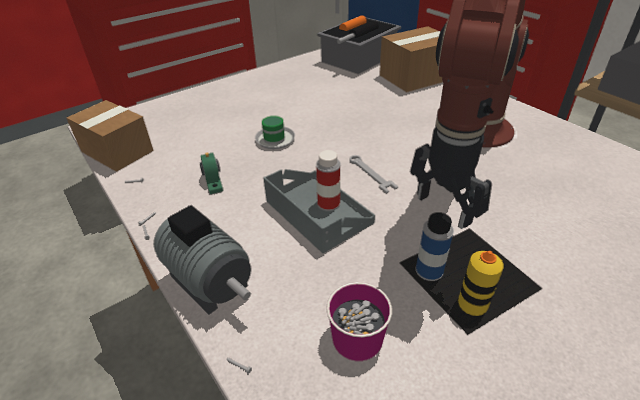

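Call:
apply_moves:
  deltas:
    - {"gripper": 0.085, "travel": [0.005, -0.005, -0.009], "turn": [-0.033, -0.009, -0.018]}
    - {"gripper": 0.085, "travel": [0, 0, 0], "turn": [0, 0, 0]}

```text
time_s: 38.72
ee_pos: [0.522, 0.2782, 0.1446]
orientation: [0.501, 0.504, -0.496, -0.499]
wrist_force: [0.2, -0.2, 0.1]
finger_gap: 0.0848
```

```bash
python3 g.py .518 .2755 .0824;python3 look.py w19
python3 - <<'E'
import cv2,numpy as np
from h import *
from station import cams
c=cams.calibration("top")
for f in ("top0","t18"):
    im=cv2.imread(f"pics/{f}.png").astype(int)
    r=im[190:222,318:348].min(2); r=np.clip(r-125,0,None)
    y,x=np.mgrid[190:222,318:348]; u,v=(x*r).sum()/r.sum(),(y*r).sum()/r.sum(); print(f,u,v,p2w(c,u,v,.139).round(4))
s,cw=pickle.load(open("pics/w19.pkl","rb")) if 0 else (None,None)
E
```

```text
t 38.73 pos [0.522  0.2782 0.1446] F [ 0.2 -0.2  0.1] gap 0.0848
travel [-0.003   0.0621  0.0047]
turn [ 0.0105 -0.0002  0.0058]
38.725 [0.522  0.2782 0.1446] [[0.0, 0.011, -1.0], [1.0, 0.006, 0.0], [0.006, -1.0, -0.011]] [ 0.2 -0.2  0.1] 0.08480668550592871
top0 331.5976277372263 202.3102189781022 [ 0.5441 -0.0013  0.139 ]
t18 333.75543951261966 201.52973600232085 [ 0.546  -0.0065  0.139 ]
```

View pics/w19.png

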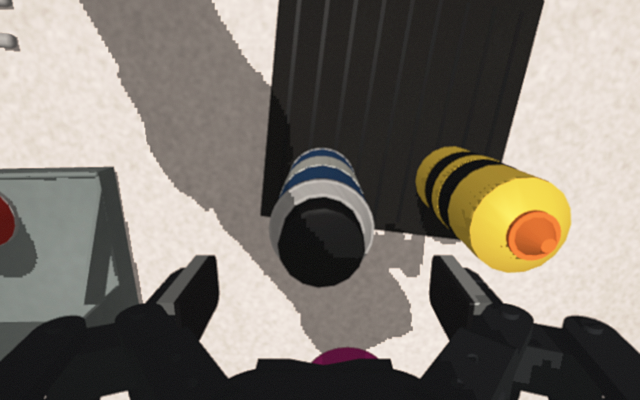

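Call:
apply_moves:
  deltas:
    - {"gripper": 0.085, "travel": [-0.002, 0.015, 0.004], "turn": [0.009, 0, 0.006]}
    - {"gripper": 0.085, "travel": [0, 0.02, 0], "turn": [0.001, 0, 0]}
    - {"gripper": 0.085, "travel": [0, 0.02, 0], "turn": [0.001, 0, 0]}
    - {"gripper": 0.085, "travel": [0, 0.005, 0], "turn": [0.001, 0, 0]}
    - {"gripper": 0.085, "travel": [0, 0, 0], "turn": [0.001, 0, 0]}

```text
time_s: 39.4
ee_pos: [0.5165, 0.2757, 0.0813]
orientation: [-0.499, -0.498, 0.502, 0.501]
wrist_force: [-0.7, 0.6, -0.3]
finger_gap: 0.0847
```

```bash
python3 g.py .518 .2755 .0824;python3 look.py w20
```

```text
t 39.4 pos [0.5165 0.2757 0.0813] F [-0.7  0.6 -0.3] gap 0.0847
travel [-0.0002 -0.0011 -0.0015]
turn [-0.0054  0.0003 -0.0017]
39.4 [0.5165 0.2757 0.0813] [[-0.0, -0.005, -1.0], [1.0, -0.002, -0.0], [-0.002, -1.0, 0.005]] [-0.7  0.6 -0.3] 0.08473000756984272
```

View pics/w20.png

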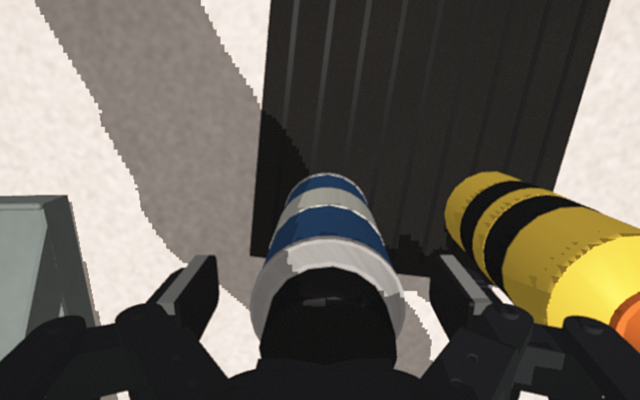

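Call:
apply_moves:
  deltas:
    - {"gripper": 0.04, "travel": [0, 0, 0], "turn": [0, 0, -0.001]}
    - {"gripper": 0.04, "travel": [0, 0, 0], "turn": [0.001, 0, 0]}
    - {"gripper": 0.04, "travel": [0, 0, 0], "turn": [0.001, 0, 0]}
    - {"gripper": 0.04, "travel": [0, 0, 0], "turn": [0.001, 0, 0]}

```text
time_s: 39.95
ee_pos: [0.5172, 0.2762, 0.083]
orientation: [-0.498, -0.499, 0.501, 0.502]
wrist_force: [-0.4, 0.1, -2.3]
finger_gap: 0.0519
```

```bash
python3 g.py .518 .2755 .0824;python3 look.py w21
```

```text
t 39.95 pos [0.5172 0.2762 0.083 ] F [-0.4  0.1 -2.3] gap 0.0519
travel [-0.0007  0.0006 -0.0008]
turn [-0.0061  0.0003  0.001 ]
39.95 [0.5172 0.2762 0.083 ] [[-0.0, -0.006, -1.0], [1.0, 0.001, -0.0], [0.001, -1.0, 0.006]] [-0.4  0.1 -2.3] 0.05191257703894948
```

View pics/w21.png

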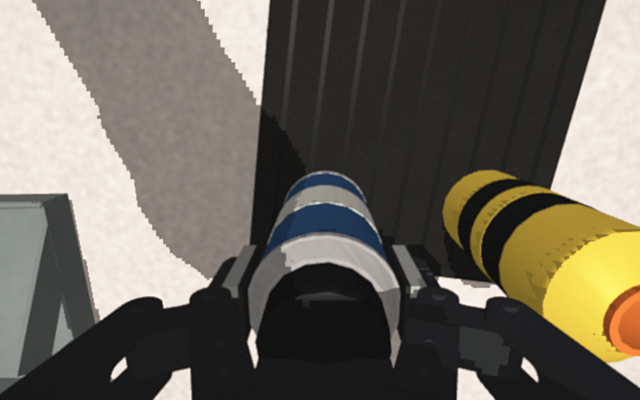

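Call:
apply_moves:
  deltas:
    - {"gripper": 0.04, "travel": [0, -0.03, 0], "turn": [0, 0, 0]}
    - {"gripper": 0.04, "travel": [0, -0.05, 0], "turn": [0, 0, 0]}
    - {"gripper": 0.04, "travel": [0, -0.05, 0], "turn": [0, 0, 0]}
    - {"gripper": 0.04, "travel": [0, -0.035, 0], "turn": [0, 0, 0]}
    - {"gripper": 0.04, "travel": [-0.035, 0, -0.01], "turn": [0, 0, 0]}
    - {"gripper": 0.04, "travel": [-0.055, 0, -0.016], "turn": [0, 0, 0]}
    - {"gripper": 0.04, "travel": [-0.055, 0, -0.016], "turn": [0, 0, 0]}
    - {"gripper": 0.04, "travel": [-0.055, 0, -0.016], "turn": [0, 0, 0]}
    - {"gripper": 0.04, "travel": [-0.055, 0, -0.016], "turn": [0, 0, 0]}
    - {"gripper": 0.04, "travel": [-0.055, 0, -0.016], "turn": [0, 0, 0]}
    - {"gripper": 0.04, "travel": [-0.025, 0, -0.008], "turn": [0, 0, 0]}
    - {"gripper": 0.04, "travel": [0, 0, 0], "turn": [0, 0, 0]}

```text
time_s: 41.5
ee_pos: [0.6167, -0.0681, 0.2474]
orientation: [-0.495, -0.497, 0.505, 0.502]
wrist_force: [-0.0, 1.1, -2.0]
finger_gap: 0.0519
```

```bash
python3 g.py .6165 -.064 .082
```

```text
t 41.5 pos [ 0.6167 -0.0681  0.2474] F [-0.   1.1 -2. ] gap 0.0519
travel [ 0.0043  0.1653 -0.0023]
turn [-0.0155  0.0047 -0.0013]
```

Call:
apply_moves:
  deltas:
    - {"gripper": 0.04, "travel": [0, 0.025, 0], "turn": [-0.008, 0.004, -0.001]}
    - {"gripper": 0.04, "travel": [0, 0.035, 0], "turn": [0, 0, 0]}
    - {"gripper": 0.04, "travel": [0, 0.02, 0], "turn": [0, 0, 0]}
    - {"gripper": 0.04, "travel": [0, 0, 0], "turn": [0, 0, 0]}
    - {"gripper": 0.04, "travel": [0, 0, 0], "turn": [0, 0, 0]}

```text
time_s: 42.12
ee_pos: [0.6146, -0.0562, 0.1661]
orientation: [-0.493, -0.503, 0.503, 0.501]
wrist_force: [-0.1, 1.4, -1.2]
finger_gap: 0.0521
```

```bash
python3 g.py .6165 -.064 .082
```

```text
t 42.12 pos [ 0.6146 -0.0562  0.1661] F [-0.1  1.4 -1.2] gap 0.0521
travel [-0.0085  0.084  -0.0025]
turn [-0.0084  0.0121  0.0081]
```

Call:
apply_moves:
  deltas:
    - {"gripper": 0.04, "travel": [-0.008, 0.005, -0.002], "turn": [-0.003, 0.012, 0.008]}
    - {"gripper": 0.04, "travel": [0, 0.01, 0], "turn": [0.001, 0, 0]}
    - {"gripper": 0.04, "travel": [0, 0.025, 0], "turn": [0, 0, 0]}
    - {"gripper": 0.04, "travel": [0, 0.02, 0], "turn": [0.001, 0, 0]}
    - {"gripper": 0.04, "travel": [0, 0.005, 0], "turn": [0.001, 0, 0]}
    - {"gripper": 0.04, "travel": [0, 0, 0], "turn": [0.001, 0, 0]}

```text
time_s: 42.88
ee_pos: [0.6189, -0.0648, 0.1014]
orientation: [-0.5, -0.499, 0.501, 0.501]
wrist_force: [0.1, 0.4, -1.2]
finger_gap: 0.052
```

```bash
python3 g.py .6165 -.064 .082
```

```text
t 42.88 pos [ 0.6189 -0.0648  0.1014] F [ 0.1  0.4 -1.2] gap 0.052
travel [0.0008 0.0194 0.0024]
turn [-0.0025 -0.0013 -0.001 ]
```

Call:
apply_moves:
  deltas:
    - {"gripper": 0.04, "travel": [0.0005, 0.008, 0.002], "turn": [0.003, 0, 0]}
    - {"gripper": 0.04, "travel": [0, 0.007, 0], "turn": [0.002, 0, 0]}
    - {"gripper": 0.04, "travel": [0, 0.003, 0], "turn": [0.002, 0, 0]}
    - {"gripper": 0.04, "travel": [0, 0, 0], "turn": [0.001, 0, 0]}

```text
time_s: 43.38
ee_pos: [0.618, -0.0644, 0.084]
orientation: [-0.499, -0.497, 0.502, 0.502]
wrist_force: [-1.1, -0.1, -1.8]
finger_gap: 0.0523
```

```bash
python3 g.py .6165 -.064 .082
```

```text
t 43.38 pos [ 0.618  -0.0644  0.084 ] F [-1.1 -0.1 -1.8] gap 0.0523
travel [0.0004 0.002  0.0015]
turn [-0.0076 -0.0015 -0.0012]
```

Call:
apply_moves:
  deltas:
    - {"gripper": 0.04, "travel": [0.0004, 0.0015, 0.0015], "turn": [-0.001, -0.001, -0.001]}
    - {"gripper": 0.04, "travel": [0, 0.0015, 0], "turn": [0.001, 0, 0]}

```text
time_s: 43.62
ee_pos: [0.6168, -0.064, 0.082]
orientation: [-0.498, -0.498, 0.502, 0.502]
wrist_force: [-2.0, 0.6, 6.8]
finger_gap: 0.0519
```

Call:
apply_moves:
  deltas:
    - {"gripper": 0.04, "travel": [0, -0.0005, 0], "turn": [0.001, 0, 0]}
    - {"gripper": 0.068, "travel": [0, 0, 0], "turn": [0.001, 0, 0]}
    - {"gripper": 0.068, "travel": [0, 0, 0], "turn": [0.001, 0, 0]}
    - {"gripper": 0.068, "travel": [0, 0, 0], "turn": [0.001, 0, 0]}
    - {"gripper": 0.07, "travel": [0, -0.03, 0], "turn": [0, 0, 0]}
    - {"gripper": 0.07, "travel": [0, -0.05, 0], "turn": [0, 0, 0]}
    - {"gripper": 0.085, "travel": [0, -0.05, 0], "turn": [0, 0, 0]}
    - {"gripper": 0.085, "travel": [0, -0.03, 0], "turn": [0, 0, 0]}
    - {"gripper": 0.085, "travel": [0.04, 0, 0.009], "turn": [0, 0, 0]}
    - {"gripper": 0.085, "travel": [0.06, 0, 0.014], "turn": [0, 0, 0]}
    - {"gripper": 0.085, "travel": [0.06, 0, 0.014], "turn": [0, 0, 0]}
    - {"gripper": 0.085, "travel": [0.06, 0, 0.014], "turn": [0, 0, 0]}

```text
time_s: 45.12
ee_pos: [0.5713, 0.1529, 0.249]
orientation: [0.505, 0.494, -0.498, -0.504]
wrist_force: [0.3, 1.4, 0.2]
finger_gap: 0.085
```

Call:
apply_moves:
  deltas:
    - {"gripper": 0.085, "travel": [0.06, 0, 0.014], "turn": [0, 0, 0]}
    - {"gripper": 0.085, "travel": [0.06, 0, 0.014], "turn": [0, 0, 0]}
    - {"gripper": 0.085, "travel": [0.055, 0, 0.012], "turn": [0, 0, 0]}
    - {"gripper": 0.085, "travel": [0.03, 0, 0.006], "turn": [0, 0, 0]}
    - {"gripper": 0.085, "travel": [0, 0.03, 0], "turn": [0, 0, 0]}
    - {"gripper": 0.085, "travel": [0, 0.03, 0], "turn": [0, 0, 0]}
    - {"gripper": 0.085, "travel": [0, 0.02, 0], "turn": [0, 0, 0]}
    - {"gripper": 0.085, "travel": [0, 0, 0], "turn": [0, 0, 0]}

```text
time_s: 46.12
ee_pos: [0.5224, 0.3739, 0.1669]
orientation: [-0.5, -0.5, 0.499, 0.501]
wrist_force: [-0.4, -0.2, 0.9]
finger_gap: 0.0848
```

```bash
python3 g.py .516 .376 .0764;python3 - <<'E'
import cv2,numpy as np
from station import cams
a=cv2.imread("pics/top0.png"); b=cams.get_image("top"); cv2.imwrite("pics/t22.png",b)
A=cv2.resize(a[155:235,280:390],None,fx=6,fy=6,interpolation=cv2.INTER_CUBIC);B=cv2.resize(b[155:235,280:390],None,fx=6,fy=6,interpolation=cv2.INTER_CUBIC)
cv2.imwrite("pics/cmp22.png",cv2.resize(np.vstack([A,B]),None,fx=.62,fy=.62))
E
```

```text
t 46.12 pos [0.5224 0.3739 0.1669] F [-0.4 -0.2  0.9] gap 0.0848
travel [0.0019 0.0905 0.0062]
turn [-0.0015 -0.0019  0.0022]
```

View pics/cmp22.png

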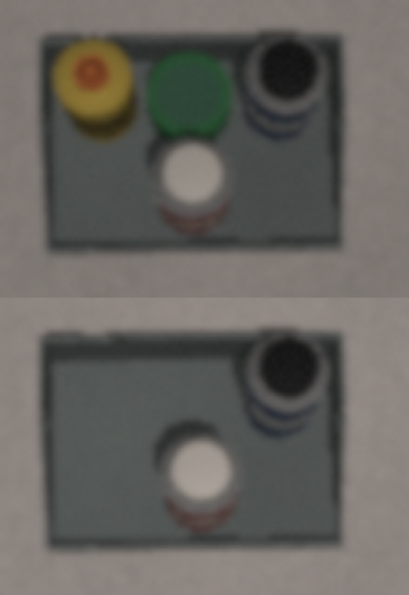

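Call:
apply_moves:
  deltas:
    - {"gripper": 0.085, "travel": [0.002, 0.005, 0.006], "turn": [-0.001, -0.002, 0.002]}
    - {"gripper": 0.085, "travel": [0, 0.02, 0], "turn": [0.001, 0, 0]}
    - {"gripper": 0.085, "travel": [0, 0.035, 0], "turn": [0, 0, 0]}
    - {"gripper": 0.085, "travel": [0, 0.02, 0], "turn": [0.001, 0, 0]}
    - {"gripper": 0.085, "travel": [0, 0.008, 0], "turn": [0.001, 0, 0]}
    - {"gripper": 0.085, "travel": [0, 0, 0], "turn": [0.001, 0, 0]}

```text
time_s: 46.92
ee_pos: [0.5194, 0.381, 0.0849]
orientation: [0.499, 0.505, -0.495, -0.501]
wrist_force: [0.7, 0.6, 1.1]
finger_gap: 0.085
```

```bash
python3 g.py .516 .376 .0764;python3 look.py w23
```

```text
t 46.92 pos [0.5194 0.381  0.0849] F [0.7 0.6 1.1] gap 0.085
travel [-0.0051  0.0084  0.0035]
turn [0.0078 0.0011 0.0112]
46.925 [0.5194 0.381  0.0849] [[-0.001, 0.008, -1.0], [1.0, 0.011, -0.001], [0.011, -1.0, -0.008]] [0.7 0.6 1.1] 0.08495885602651877
```

View pics/w23.png

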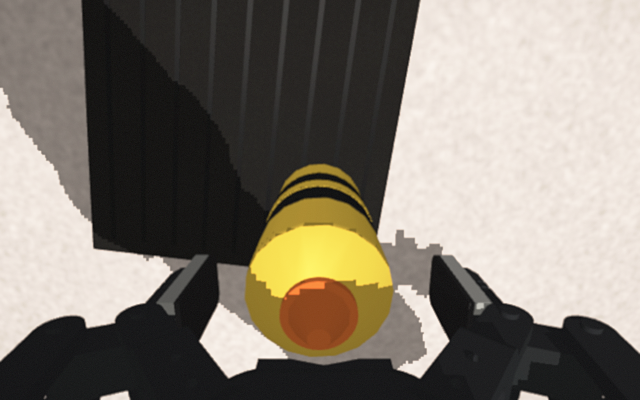

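Call:
apply_moves:
  deltas:
    - {"gripper": 0.085, "travel": [-0.003, 0.004, 0.003], "turn": [0.007, 0.001, 0.011]}
    - {"gripper": 0.085, "travel": [0, 0.003, 0], "turn": [0.001, 0, 0]}
    - {"gripper": 0.085, "travel": [0, 0, 0], "turn": [0.001, 0, 0]}

```text
time_s: 47.35
ee_pos: [0.5177, 0.379, 0.0803]
orientation: [0.5, 0.501, -0.499, -0.5]
wrist_force: [-0.5, -0.1, -0.2]
finger_gap: 0.0851
```

```bash
python3 g.py .516 .377 .0764;python3 look.py w24
```

```text
t 47.35 pos [0.5177 0.379  0.0803] F [-0.5 -0.1 -0.2] gap 0.0851
travel [-0.0021  0.0039  0.0017]
turn [ 0.0025 -0.      0.0028]
47.35 [0.5177 0.379  0.0803] [[0.0, 0.003, -1.0], [1.0, 0.003, 0.0], [0.003, -1.0, -0.003]] [-0.5 -0.1 -0.2] 0.08508590574502704
```

View pics/w24.png

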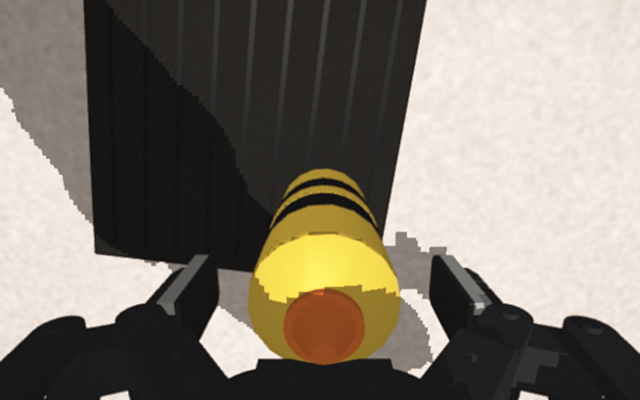

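Centred (bottle 248–400, mid 324). Close.

Call:
apply_moves:
  deltas:
    - {"gripper": 0.085, "travel": [0, 0.003, 0.001], "turn": [0.002, 0, 0.003]}
    - {"gripper": 0.04, "travel": [0, 0, 0], "turn": [0, 0, 0]}
    - {"gripper": 0.04, "travel": [0, 0, 0], "turn": [0.001, 0, 0]}
    - {"gripper": 0.04, "travel": [0, 0, 0], "turn": [0.001, 0, 0]}
    - {"gripper": 0.04, "travel": [0, 0, 0], "turn": [0.001, 0, 0]}

```text
time_s: 48.02
ee_pos: [0.5172, 0.3791, 0.0776]
orientation: [-0.5, -0.499, 0.5, 0.501]
wrist_force: [0.2, -1.1, -0.1]
finger_gap: 0.0519
```

```bash
python3 g.py .516 .377 .0764;python3 look.py w25
```

```text
t 48.02 pos [0.5172 0.3791 0.0776] F [ 0.2 -1.1 -0.1] gap 0.0519
travel [-0.0021  0.0012  0.0011]
turn [-0.0018 -0.0003  0.0001]
48.025 [0.5172 0.3791 0.0776] [[0.0, -0.002, -1.0], [1.0, 0.0, 0.0], [0.0, -1.0, 0.002]] [ 0.2 -1.1 -0.1] 0.05186860384710706
```

View pics/w25.png

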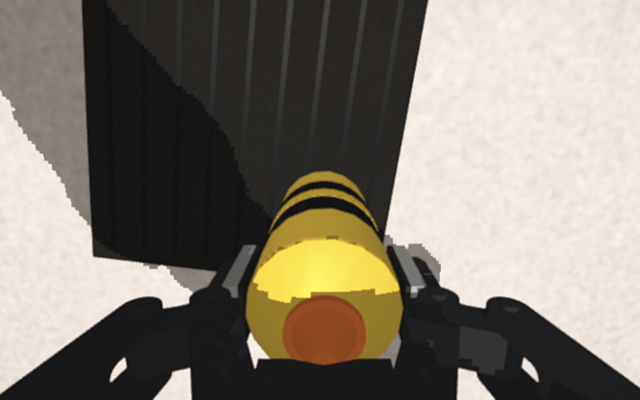

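Call:
apply_moves:
  deltas:
    - {"gripper": 0.04, "travel": [0, -0.03, 0], "turn": [0, 0, 0]}
    - {"gripper": 0.04, "travel": [0, -0.05, 0], "turn": [0, 0, 0]}
    - {"gripper": 0.04, "travel": [0, -0.045, 0], "turn": [0, 0, 0]}
    - {"gripper": 0.04, "travel": [0, -0.025, 0], "turn": [0, 0, 0]}
    - {"gripper": 0.04, "travel": [-0.035, 0, -0.011], "turn": [0, 0, 0]}
    - {"gripper": 0.04, "travel": [-0.055, 0, -0.017], "turn": [0, 0, 0]}
    - {"gripper": 0.04, "travel": [-0.055, 0, -0.017], "turn": [0, 0, 0]}
    - {"gripper": 0.04, "travel": [-0.055, 0, -0.017], "turn": [0, 0, 0]}
    - {"gripper": 0.04, "travel": [-0.055, 0, -0.017], "turn": [0, 0, 0]}
    - {"gripper": 0.04, "travel": [-0.04, 0, -0.014], "turn": [0, 0, 0]}
    - {"gripper": 0.04, "travel": [-0.015, 0, -0.005], "turn": [0, 0, 0]}
    - {"gripper": 0.04, "travel": [0, 0, 0], "turn": [0, 0, 0]}

```text
time_s: 49.58
ee_pos: [0.6141, 0.0623, 0.2252]
orientation: [-0.495, -0.497, 0.506, 0.502]
wrist_force: [-1.0, 0.4, -1.2]
finger_gap: 0.0523
```

Call:
apply_moves:
  deltas:
    - {"gripper": 0.04, "travel": [0, 0, 0], "turn": [0, 0, 0]}
    - {"gripper": 0.04, "travel": [0, 0.025, 0], "turn": [0, 0, 0]}
    - {"gripper": 0.04, "travel": [0, 0.03, 0], "turn": [0, 0, 0]}
    - {"gripper": 0.04, "travel": [0, 0.01, 0], "turn": [0, 0, 0]}
    - {"gripper": 0.04, "travel": [0, 0, 0], "turn": [0, 0, 0]}

```text
time_s: 50.2
ee_pos: [0.6112, 0.077, 0.1599]
orientation: [-0.489, -0.504, 0.508, 0.499]
wrist_force: [-0.2, 1.1, -1.2]
finger_gap: 0.0521
```

```bash
python3 g.py .6168 .0655 .0766
```

```text
t 50.2 pos [0.6112 0.077  0.1599] F [-0.2  1.1 -1.2] gap 0.0521
travel [-0.0122  0.0832 -0.0066]
turn [-0.015   0.0243  0.0063]
```

Call:
apply_moves:
  deltas:
    - {"gripper": 0.04, "travel": [-0.012, 0, -0.006], "turn": [-0.013, 0.024, 0.006]}
    - {"gripper": 0.04, "travel": [0, 0.01, 0], "turn": [0.001, 0, 0]}
    - {"gripper": 0.04, "travel": [0, 0.025, 0], "turn": [0, 0, 0]}
    - {"gripper": 0.04, "travel": [0, 0.025, 0], "turn": [0.001, 0, 0]}
    - {"gripper": 0.04, "travel": [0, 0.005, 0], "turn": [0.001, 0, 0]}
    - {"gripper": 0.04, "travel": [0, 0, 0], "turn": [0.001, 0, 0]}

```text
time_s: 50.95
ee_pos: [0.6218, 0.0642, 0.097]
orientation: [0.502, 0.501, -0.498, -0.5]
wrist_force: [1.1, 0.2, -1.6]
finger_gap: 0.0522
```

```bash
python3 g.py .6168 .0655 .0766
```

```text
t 50.95 pos [0.6218 0.0642 0.097 ] F [ 1.1  0.2 -1.6] gap 0.0522
travel [0.0013 0.0204 0.0051]
turn [ 0.0048 -0.003   0.0009]
```

Call:
apply_moves:
  deltas:
    - {"gripper": 0.04, "travel": [0.001, 0.008, 0.004], "turn": [0.005, -0.003, 0]}
    - {"gripper": 0.04, "travel": [0, 0.008, 0], "turn": [0.002, 0, 0]}
    - {"gripper": 0.04, "travel": [0, 0.003, 0], "turn": [0.002, 0, 0]}
    - {"gripper": 0.04, "travel": [0, 0, 0], "turn": [0.001, 0, 0]}

```text
time_s: 51.45
ee_pos: [0.6191, 0.0655, 0.079]
orientation: [-0.499, -0.5, 0.5, 0.501]
wrist_force: [-0.5, 0.4, -1.5]
finger_gap: 0.052
```

```bash
python3 g.py .6168 .0655 .0766
```

```text
t 51.45 pos [0.6191 0.0655 0.079 ] F [-0.5  0.4 -1.5] gap 0.052
travel [0.     0.0024 0.0023]
turn [-0.0017  0.0001  0.0015]
```

Call:
apply_moves:
  deltas:
    - {"gripper": 0.04, "travel": [0, 0.0015, 0.0022], "turn": [0, 0, 0]}
    - {"gripper": 0.04, "travel": [0, 0.0015, 0], "turn": [0.001, 0, 0]}
    - {"gripper": 0.04, "travel": [0, 0.0008, 0], "turn": [0.001, 0, 0]}

```text
time_s: 51.82
ee_pos: [0.617, 0.0656, 0.0766]
orientation: [-0.499, -0.5, 0.5, 0.501]
wrist_force: [-1.2, 0.0, 4.3]
finger_gap: 0.0519
```

Call:
apply_moves:
  deltas:
    - {"gripper": 0.04, "travel": [0, -0.0004, 0], "turn": [0.001, 0, 0]}
    - {"gripper": 0.068, "travel": [0, 0, 0], "turn": [0.001, 0, 0]}
    - {"gripper": 0.068, "travel": [0, 0, 0], "turn": [0.001, 0, 0]}
    - {"gripper": 0.068, "travel": [0, 0, 0], "turn": [0.001, 0, 0]}
    - {"gripper": 0.07, "travel": [0, -0.03, 0], "turn": [0, 0, 0]}
    - {"gripper": 0.07, "travel": [0, -0.05, 0], "turn": [0, 0, 0]}
    - {"gripper": 0.085, "travel": [0, -0.05, 0], "turn": [0, 0, 0]}
    - {"gripper": 0.085, "travel": [0, -0.03, 0], "turn": [0, 0, 0]}
    - {"gripper": 0.085, "travel": [0.04, 0, 0.02], "turn": [0, 0, 0]}
    - {"gripper": 0.085, "travel": [0.06, 0, 0.03], "turn": [0, 0, 0]}
    - {"gripper": 0.085, "travel": [0.06, 0, 0.03], "turn": [0, 0, 0]}
    - {"gripper": 0.085, "travel": [0.03, 0, 0.02], "turn": [0, 0, 0]}

```text
time_s: 53.32
ee_pos: [0.5219, 0.2533, 0.2426]
orientation: [-0.502, -0.497, 0.497, 0.503]
wrist_force: [0.3, -0.2, 0.2]
finger_gap: 0.0852
```

```bash
python3 g.py .5446 -.006 .2;python3 - <<'E'
import cv2,numpy as np
from h import *
from station import cams
a=cv2.imread("pics/top0.png"); b=cams.get_image("top"); cv2.imwrite("pics/t26.png",b)
A=cv2.resize(a[155:235,280:390],None,fx=6,fy=6,interpolation=cv2.INTER_CUBIC);B=cv2.resize(b[155:235,280:390],None,fx=6,fy=6,interpolation=cv2.INTER_CUBIC)
cv2.imwrite("pics/cmp26.png",cv2.resize(np.vstack([A,B]),None,fx=.62,fy=.62))
c=cams.calibration("top")
def cen(im,box,w,z):
    x0,x1,y0,y1=box; p=im[y0:y1,x0:x1].astype(float); r=np.clip(w(p),0,None); y,x=np.mgrid[y0:y1,x0:x1]
    u,v=(x*r).sum()/r.sum(),(y*r).sum()/r.sum(); return p2w(c,u,v,z)[:2].round(4)
for im in(a,b):
    print("red",cen(im,(318,348,188,222),lambda p:p.min(2)-125,.139),
    "orange",cen(im,(290,325,160,200),lambda p:p[...,2]-p[...,1]-45,.13),
    "yellow",cen(im,(285,325,155,205),lambda p:np.minimum(p[...,2],p[...,1]+30)-p[...,0]-40,.115),
    "black",cen(im,(340,375,158,195),lambda p:45-p.max(2),.139))
E
```

```text
t 53.33 pos [0.5219 0.2533 0.2426] F [ 0.3 -0.2  0.2] gap 0.0852
travel [-0.2591  0.0423 -0.0255]
turn [-0.0009 -0.0106  0.001 ]
red [ 0.5441 -0.0013] orange [0.6139 0.0663] yellow [0.6127 0.0656] black [ 0.6166 -0.063 ]
red [ 0.5462 -0.0065] orange [0.6149 0.0634] yellow [0.613  0.0628] black [ 0.6167 -0.0637]
```

View pics/cmp26.png

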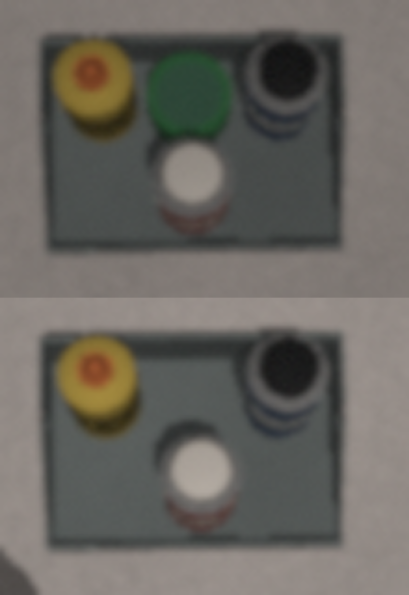

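Call:
apply_moves:
  deltas:
    - {"gripper": 0.085, "travel": [-0.04, 0, -0.004], "turn": [0, -0.01, 0]}
    - {"gripper": 0.085, "travel": [-0.055, 0, -0.005], "turn": [0, 0, 0]}
    - {"gripper": 0.085, "travel": [-0.055, 0, -0.005], "turn": [0, 0, 0]}
    - {"gripper": 0.085, "travel": [-0.055, 0, -0.005], "turn": [0, 0, 0]}
    - {"gripper": 0.085, "travel": [-0.04, 0, -0.004], "turn": [0, 0, 0]}
    - {"gripper": 0.085, "travel": [-0.01, 0.0, -0.002], "turn": [0, 0, 0]}
    - {"gripper": 0.085, "travel": [0, 0.03, 0], "turn": [0, 0, 0]}
    - {"gripper": 0.085, "travel": [0, 0.04, 0], "turn": [0, 0, 0]}
    - {"gripper": 0.085, "travel": [0, 0.02, 0], "turn": [0, 0, 0]}
    - {"gripper": 0.085, "travel": [0, 0, 0], "turn": [0, 0, 0]}

```text
time_s: 54.62
ee_pos: [0.5484, 0.0024, 0.1493]
orientation: [0.494, 0.507, -0.502, -0.497]
wrist_force: [-0.1, 0.4, -0.0]
finger_gap: 0.0852
```

```bash
python3 g.py .549 -.0055 .084
```

```text
t 54.62 pos [0.5484 0.0024 0.1493] F [-0.1  0.4 -0. ] gap 0.0852
travel [-0.0086  0.0652 -0.0003]
turn [0.0016 0.0178 0.0095]
```

Call:
apply_moves:
  deltas:
    - {"gripper": 0.085, "travel": [-0.0085, 0, 0], "turn": [0.001, 0.018, 0.0095]}
    - {"gripper": 0.085, "travel": [0, 0.015, 0], "turn": [0.001, 0, 0]}
    - {"gripper": 0.085, "travel": [0, 0.025, 0], "turn": [0.001, 0, 0]}
    - {"gripper": 0.085, "travel": [0, 0.018, 0], "turn": [0.001, 0, 0]}
    - {"gripper": 0.085, "travel": [0, 0.004, 0], "turn": [0.001, 0, 0]}
    - {"gripper": 0.085, "travel": [0, 0, 0], "turn": [0.001, 0, 0]}

```text
time_s: 55.38
ee_pos: [0.5521, -0.0052, 0.088]
orientation: [0.501, 0.501, -0.499, -0.499]
wrist_force: [-0.4, -0.3, -0.5]
finger_gap: 0.085
```

```bash
python3 g.py .549 -.0055 .084; python3 look.py w27
```

```text
t 55.38 pos [ 0.5521 -0.0052  0.088 ] F [-0.4 -0.3 -0.5] gap 0.085
travel [-0.0003  0.004   0.0031]
turn [0.0041 0.0001 0.0004]
55.375 [ 0.5521 -0.0052  0.088 ] [[-0.0, 0.004, -1.0], [1.0, 0.0, -0.0], [0.0, -1.0, -0.004]] [-0.4 -0.3 -0.5] 0.08498551872415126
```

View pics/w27.png

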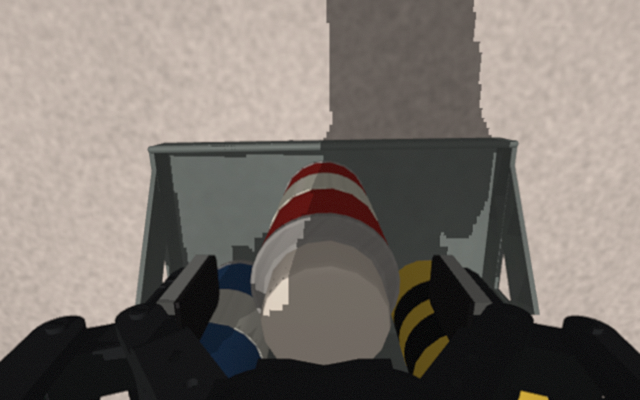

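Call:
apply_moves:
  deltas:
    - {"gripper": 0.04, "travel": [0, 0.003, 0.001], "turn": [0.003, 0, 0]}
    - {"gripper": 0.04, "travel": [0, 0, 0], "turn": [0.001, 0, 0]}
    - {"gripper": 0.04, "travel": [0, 0, 0], "turn": [0.001, 0, 0]}
    - {"gripper": 0.04, "travel": [0, 0, 0], "turn": [0.001, 0, 0]}
    - {"gripper": 0.04, "travel": [0, 0, 0], "turn": [0.001, 0, 0]}

```text
time_s: 56.05
ee_pos: [0.5519, -0.005, 0.0865]
orientation: [0.5, 0.5, -0.5, -0.5]
wrist_force: [0.2, -0.0, -0.9]
finger_gap: 0.0517
```

```bash
python3 g.py .549 -.0055 .084
```

```text
t 56.05 pos [ 0.5519 -0.005   0.0865] F [ 0.2 -0.  -0.9] gap 0.0517
travel [-0.0005  0.0025  0.0029]
turn [-0.0002  0.0002  0.0006]
```

Lift 4 mm, shift +5 mm y and −2 mm x, then set down (target tool (0.550, 0.000, 0.0865)).

Call:
apply_moves:
  deltas:
    - {"gripper": 0.04, "travel": [0, -0.005, 0], "turn": [0.001, 0, 0]}
    - {"gripper": 0.04, "travel": [0.005, 0, 0.002], "turn": [0.001, 0, 0]}
    - {"gripper": 0.04, "travel": [0, 0, 0], "turn": [0.001, 0, 0]}

```text
time_s: 56.42
ee_pos: [0.5494, 0.0005, 0.0916]
orientation: [-0.499, -0.499, 0.501, 0.501]
wrist_force: [-0.1, 0.2, -1.7]
finger_gap: 0.052
```

```bash
python3 g.py .55 .0001 .0865
```

```text
t 56.42 pos [5.494e-01 5.000e-04 9.160e-02] F [-0.1  0.2 -1.7] gap 0.052
travel [-0.0004  0.0051 -0.0007]
turn [-0.0044  0.0003  0.0009]
```

Call:
apply_moves:
  deltas:
    - {"gripper": 0.04, "travel": [-0.0004, 0.0025, -0.0008], "turn": [-0.004, 0, 0]}
    - {"gripper": 0.04, "travel": [0, 0.002, 0], "turn": [0.001, 0, 0]}
    - {"gripper": 0.04, "travel": [0, 0.001, 0], "turn": [0.001, 0, 0]}

```text
time_s: 56.8
ee_pos: [0.5503, 0.0001, 0.0865]
orientation: [-0.499, -0.5, 0.5, 0.501]
wrist_force: [-3.2, 0.5, 8.9]
finger_gap: 0.0517
```

```bash
python3 g.py .55 .0001 .0865
```

```text
t 56.8 pos [5.503e-01 1.000e-04 8.650e-02] F [-3.2  0.5  8.9] gap 0.0517
travel [ 0.     -0.      0.0003]
turn [-0.002   0.0005  0.0007]
```

Call:
apply_moves:
  deltas:
    - {"gripper": 0.04, "travel": [0, -0.0004, 0], "turn": [0.001, 0, 0]}
    - {"gripper": 0.068, "travel": [0, 0, 0], "turn": [0.001, 0, 0]}
    - {"gripper": 0.068, "travel": [0, 0, 0], "turn": [0.001, 0, 0]}
    - {"gripper": 0.068, "travel": [0, 0, 0], "turn": [0.001, 0, 0]}
    - {"gripper": 0.07, "travel": [0, -0.03, 0], "turn": [0, 0, 0]}
    - {"gripper": 0.07, "travel": [0, -0.05, 0], "turn": [0, 0, 0]}
    - {"gripper": 0.085, "travel": [0, -0.05, 0], "turn": [0, 0, 0]}
    - {"gripper": 0.085, "travel": [0, -0.03, 0], "turn": [0, 0, 0]}
    - {"gripper": 0.085, "travel": [0.04, 0, 0.005], "turn": [0, 0, 0]}
    - {"gripper": 0.085, "travel": [0.06, 0, 0.005], "turn": [0, 0, 0]}
    - {"gripper": 0.085, "travel": [0.06, 0, 0.005], "turn": [0, 0, 0]}
    - {"gripper": 0.085, "travel": [0.06, 0, 0.005], "turn": [0, 0, 0]}

```text
time_s: 58.3
ee_pos: [0.5353, 0.2171, 0.2531]
orientation: [0.505, 0.495, -0.497, -0.504]
wrist_force: [0.3, 0.2, 0.6]
finger_gap: 0.0849
```

Call:
apply_moves:
  deltas:
    - {"gripper": 0.085, "travel": [0.04, 0, 0.005], "turn": [0, 0, 0]}
    - {"gripper": 0.085, "travel": [0, 0, 0], "turn": [0, 0, 0]}

```text
time_s: 58.55
ee_pos: [0.528, 0.2661, 0.2526]
orientation: [-0.5, -0.498, 0.499, 0.502]
wrist_force: [0.4, -0.5, 0.9]
finger_gap: 0.085
```

```bash
python3 g.py .616 .063 .2;cat > chk.py <<'E'
import cv2,numpy as np,sys
from h import *
from station import cams
n=sys.argv[1]
a=cv2.imread("pics/top0.png"); b=cams.get_image("top"); cv2.imwrite(f"pics/t{n}.png",b)
A=cv2.resize(a[155:235,280:390],None,fx=6,fy=6,interpolation=cv2.INTER_CUBIC);B=cv2.resize(b[155:235,280:390],None,fx=6,fy=6,interpolation=cv2.INTER_CUBIC)
cv2.imwrite(f"pics/cmp{n}.png",cv2.resize(np.vstack([A,B]),None,fx=.62,fy=.62))
cv2.imwrite(f"pics/s{n}.png",cams.get_image("scene"))
c=cams.calibration("top")
def cen(im,box,w,z):
    x0,x1,y0,y1=box; p=im[y0:y1,x0:x1].astype(float); r=np.clip(w(p),0,None); y,x=np.mgrid[y0:y1,x0:x1]
    u,v=(x*r).sum()/r.sum(),(y*r).sum()/r.sum(); return p2w(c,u,v,z)[:2].round(4)
for im in(a,b):
    print("red",cen(im,(318,348,188,222),lambda p:p.min(2)-125,.139),
    "orange",cen(im,(290,325,160,200),lambda p:p[...,2]-p[...,1]-45,.13),
    "yellow",cen(im,(285,325,155,205),lambda p:np.minimum(p[...,2],p[...,1]+30)-p[...,0]-40,.115),
    "black",cen(im,(340,375,158,195),lambda p:45-p.max(2),.139))
E
python3 chk.py 28
```

```text
t 58.55 pos [0.528  0.2661 0.2526] F [ 0.4 -0.5  0.9] gap 0.085
travel [-0.2027  0.0521 -0.0892]
turn [-0.0025 -0.005   0.0013]
red [ 0.5441 -0.0013] orange [0.6139 0.0663] yellow [0.6127 0.0656] black [ 0.6166 -0.063 ]
red [ 0.5443 -0.0014] orange [0.6149 0.0635] yellow [0.613  0.0629] black [ 0.6166 -0.0636]
```

View pics/cmp28.png

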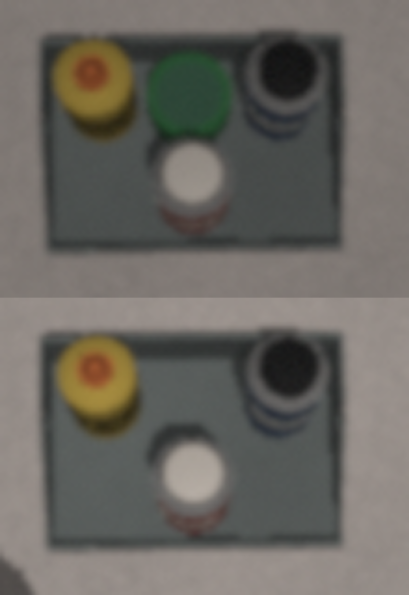

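View pics/s28.png

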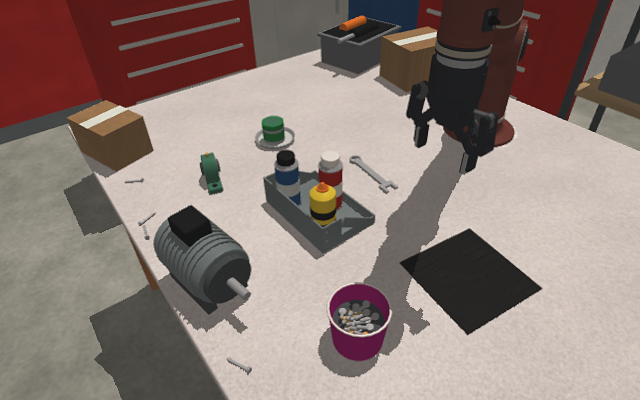

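Call:
apply_moves:
  deltas:
    - {"gripper": 0.085, "travel": [-0.035, 0, -0.016], "turn": [-0.002, -0.005, 0.001]}
    - {"gripper": 0.085, "travel": [-0.05, 0, -0.022], "turn": [0, 0, 0]}
    - {"gripper": 0.085, "travel": [-0.05, 0, -0.022], "turn": [0, 0, 0]}
    - {"gripper": 0.085, "travel": [-0.045, 0, -0.02], "turn": [0, 0, 0]}
    - {"gripper": 0.085, "travel": [-0.02, 0, -0.009], "turn": [0, 0, 0]}
    - {"gripper": 0.085, "travel": [0, 0, 0], "turn": [0, 0, 0]}
    - {"gripper": 0.085, "travel": [0, 0.03, 0], "turn": [0, 0, 0]}
    - {"gripper": 0.085, "travel": [0, 0.04, 0], "turn": [0, 0, 0]}
    - {"gripper": 0.085, "travel": [0, 0.025, 0], "turn": [0, 0, 0]}
    - {"gripper": 0.085, "travel": [0, 0, 0], "turn": [0, 0, 0]}

```text
time_s: 59.9
ee_pos: [0.6177, 0.0378, 0.1579]
orientation: [0.51, 0.491, -0.495, -0.504]
wrist_force: [0.6, 0.9, -0.1]
finger_gap: 0.0849
```

```bash
python3 g.py .617 .0635 .08
```

```text
t 59.9 pos [0.6177 0.0378 0.1579] F [ 0.6  0.9 -0.1] gap 0.0849
travel [0.0265 0.0776 0.0016]
turn [ 0.0019 -0.0282 -0.0105]
```

Call:
apply_moves:
  deltas:
    - {"gripper": 0.085, "travel": [0.026, 0, 0.001], "turn": [0.002, -0.028, -0.0105]}
    - {"gripper": 0.085, "travel": [0, 0, 0], "turn": [0.001, 0, 0]}

```text
time_s: 60.15
ee_pos: [0.6182, 0.068, 0.1601]
orientation: [0.499, 0.502, -0.5, -0.499]
wrist_force: [0.3, 0.6, -0.4]
finger_gap: 0.0851
```

```bash
python3 g.py .617 .0635 .08
```

```text
t 60.15 pos [0.6182 0.068  0.1601] F [ 0.3  0.6 -0.4] gap 0.0851
travel [-0.0048  0.0801  0.0014]
turn [0.0024 0.0039 0.0033]
```

Call:
apply_moves:
  deltas:
    - {"gripper": 0.085, "travel": [-0.0045, 0, 0.001], "turn": [0.002, 0.004, 0.003]}
    - {"gripper": 0.085, "travel": [0, 0.02, 0], "turn": [0.001, 0, 0]}
    - {"gripper": 0.085, "travel": [0, 0.03, 0], "turn": [0.001, 0, 0]}
    - {"gripper": 0.085, "travel": [0, 0.023, 0], "turn": [0.001, 0, 0]}
    - {"gripper": 0.085, "travel": [0, 0.004, 0], "turn": [0.001, 0, 0]}
    - {"gripper": 0.085, "travel": [0, 0, 0], "turn": [0.001, 0, 0]}

```text
time_s: 60.9
ee_pos: [0.6217, 0.0609, 0.0874]
orientation: [0.503, 0.501, -0.498, -0.498]
wrist_force: [0.3, 0.2, 0.7]
finger_gap: 0.0851
```

```bash
python3 g.py .617 .0635 .08; python3 look.py w30
```

```text
t 60.9 pos [0.6217 0.0609 0.0874] F [0.3 0.2 0.7] gap 0.0851
travel [0.0026 0.0074 0.0047]
turn [ 0.0072 -0.0028 -0.0018]
60.9 [0.6217 0.0609 0.0874] [[0.003, 0.007, -1.0], [1.0, -0.002, 0.003], [-0.002, -1.0, -0.007]] [0.3 0.2 0.7] 0.0851066379384037
```

View pics/w30.png

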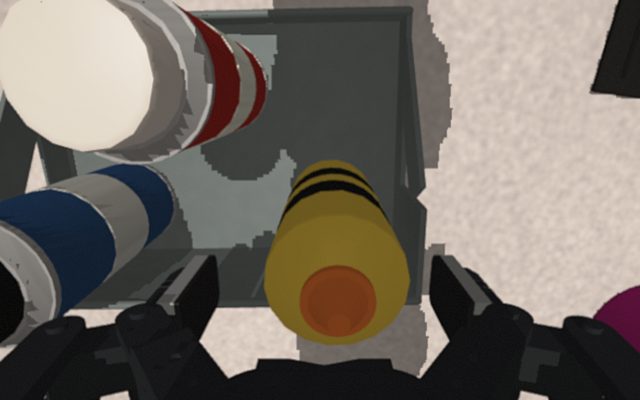

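Call:
apply_moves:
  deltas:
    - {"gripper": 0.085, "travel": [0.0045, 0.003, 0.003], "turn": [0.006, -0.003, -0.002]}
    - {"gripper": 0.085, "travel": [0, 0.003, 0], "turn": [0.001, 0, 0]}
    - {"gripper": 0.04, "travel": [0, 0, 0], "turn": [0.001, 0, 0]}
    - {"gripper": 0.04, "travel": [0, 0, 0], "turn": [0.001, 0, 0]}
    - {"gripper": 0.04, "travel": [0, 0, 0], "turn": [0.001, 0, 0]}
    - {"gripper": 0.04, "travel": [0, 0, 0], "turn": [0.001, 0, 0]}
    - {"gripper": 0.04, "travel": [0, -0.005, 0], "turn": [0.001, 0, 0]}
    - {"gripper": 0.04, "travel": [0, 0, 0], "turn": [0.001, 0, 0]}

```text
time_s: 61.95
ee_pos: [0.6198, 0.0658, 0.0888]
orientation: [-0.499, -0.5, 0.501, 0.501]
wrist_force: [0.2, 0.2, -1.7]
finger_gap: 0.0523
```

```bash
python3 g.py .618 .0683 .08
```

```text
t 61.95 pos [0.6198 0.0658 0.0888] F [ 0.2  0.2 -1.7] gap 0.0523
travel [0.0025 0.0088 0.0018]
turn [-0.0026  0.0003  0.0007]
```

Call:
apply_moves:
  deltas:
    - {"gripper": 0.04, "travel": [0.0025, 0.001, 0], "turn": [-0.002, 0, 0]}
    - {"gripper": 0.04, "travel": [0, 0.002, 0], "turn": [0.001, 0, 0]}
    - {"gripper": 0.04, "travel": [0, 0.0015, 0], "turn": [0.001, 0, 0]}

```text
time_s: 62.32
ee_pos: [0.6194, 0.0685, 0.084]
orientation: [-0.499, -0.499, 0.501, 0.501]
wrist_force: [-1.2, -0.8, 6.1]
finger_gap: 0.052
```

Contact, at the target. Release, clear out and check.

Call:
apply_moves:
  deltas:
    - {"gripper": 0.04, "travel": [0, -0.0003, 0], "turn": [0.001, 0, 0]}
    - {"gripper": 0.068, "travel": [0, 0, 0], "turn": [0.001, 0, 0]}
    - {"gripper": 0.068, "travel": [0, 0, 0], "turn": [0.001, 0, 0]}
    - {"gripper": 0.068, "travel": [0, 0, 0], "turn": [0.001, 0, 0]}
    - {"gripper": 0.07, "travel": [0, -0.03, 0], "turn": [0, 0, 0]}
    - {"gripper": 0.07, "travel": [0, -0.05, 0], "turn": [0, 0, 0]}
    - {"gripper": 0.085, "travel": [0, -0.05, 0], "turn": [0, 0, 0]}
    - {"gripper": 0.085, "travel": [0, -0.03, 0], "turn": [0, 0, 0]}
    - {"gripper": 0.085, "travel": [0.04, 0, 0.02], "turn": [0, 0, 0]}
    - {"gripper": 0.085, "travel": [0.06, 0, 0.03], "turn": [0, 0, 0]}
    - {"gripper": 0.085, "travel": [0.06, 0, 0.03], "turn": [0, 0, 0]}
    - {"gripper": 0.085, "travel": [0.03, 0, 0.02], "turn": [0, 0, 0]}

```text
time_s: 63.82
ee_pos: [0.5237, 0.2564, 0.2509]
orientation: [-0.502, -0.497, 0.498, 0.503]
wrist_force: [0.1, -0.9, 0.2]
finger_gap: 0.0851
```

Call:
apply_moves:
  deltas:
    - {"gripper": 0.085, "travel": [0, 0, 0], "turn": [0, 0, 0]}
    - {"gripper": 0.085, "travel": [0, 0, 0], "turn": [0, 0, 0]}

```text
time_s: 64.08
ee_pos: [0.5219, 0.2593, 0.2512]
orientation: [-0.5, -0.499, 0.499, 0.502]
wrist_force: [1.0, -0.7, 0.7]
finger_gap: 0.0847
```

```bash
python3 g.py .616 .063 .2; python3 chk.py 31
```

```text
t 64.08 pos [0.5219 0.2593 0.2512] F [ 1.  -0.7  0.7] gap 0.0847
travel [-0.1961  0.0507 -0.095 ]
turn [-0.0027 -0.0036  0.0012]
red [ 0.5441 -0.0013] orange [0.6139 0.0663] yellow [0.6127 0.0656] black [ 0.6166 -0.063 ]
red [ 0.5443 -0.0014] orange [0.6134 0.0659] yellow [0.6118 0.0651] black [ 0.6167 -0.0637]
```

View pics/t31.png

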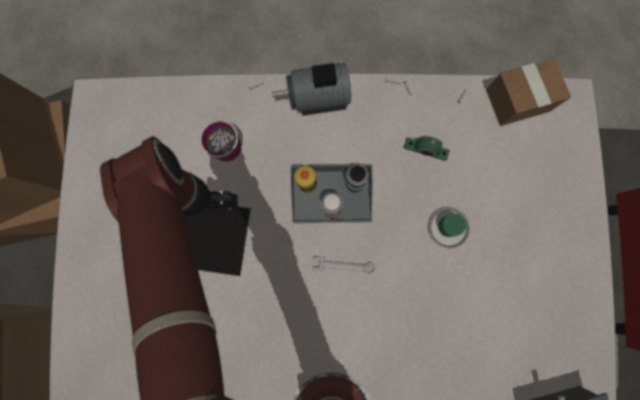

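View pics/s31.png

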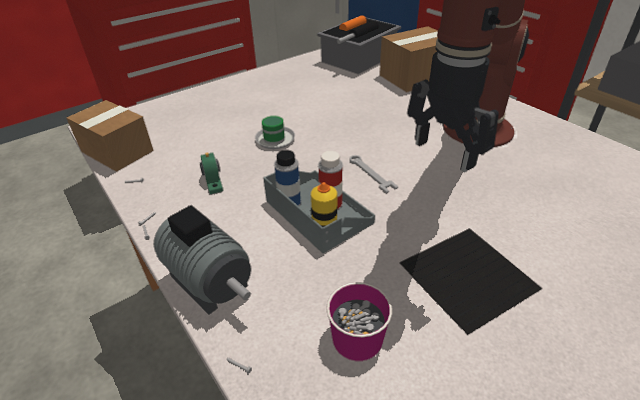

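```bash
python3 -c "
from station import ticket
print(ticket.sign_off())"
```

```text
the job is handed in; nothing more can be done
None
```

The job is done and handed in at about 64 s of the 128 s allowed. I moved the red can, blue can and oil bottle onto the mat one by one. I then stood the grease tin in the dish and put the three back in the caddy.

**Corrections:** the red can first went back about 5 mm off and the bottle about 3 mm off. I gripped each again, lifted it about 5 mm, shifted it and set it down. The blue can needed no correction.

**Last checks, with the arm clear of everything:**
- **The three returned things:** in the top camera, red, blue and the bottle were each within about 1 mm of where they stood at the start.
- **Grease tin:** it stands upright in the dish. In the overlay on the top picture it sat at the dish centre, to about the 2 mm the calibration allows.
- **Pail, bearing and wrench:** they look unmoved in the pictures.
- **Contact force:** the highest wrist force I read was about 17 N, while setting things down. I read it only at the end of each move call.

**Disagreement:** the wrist camera gave positions 1–5 mm different from the top camera. I used the top camera's before-and-after comparison for the final placements.

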